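# Wind up the honey press with its slip-on crank

### The arm

A 6-joint arm with a two-finger parallel gripper is mounted at the origin on the work surface. World frame = base frame: x ahead of the robot, y to its left, z up, the work surface at z = 0. Lengths are in m, angles in rad, forces in N, time in s.
With the tool pointing down it reaches from about 0.3 to 0.85 m from the base axis. Payload 4.2 kg.
Tool frame: the origin (TCP) lies on the centre line of the jaws, within the pads' length; the fingertips stand 19 mm ahead of it and the grasp point (between the pads) is the TCP; x points along the fingers, y is the direction in which the jaws open and shut, and the axes are right-handed (so a half turn about x gives the same grasp; the last joint's range is limited). The gripper opens to 91 mm and grips with 3 to 60 N. Pads are 32 mm wide; open, the fingers measure 118 mm over their backs; the gripper's body (76 mm by 178 mm) begins 60 mm behind the grasp point.
Start: joints at [-1.356, 0.32, 1.565, -0, 1.257, -0.02], TCP at [0.134, -0.559, 0.233] pointing down, gripper open.
Joint ranges: [-3.11, 3.11], [-0.84, 2.01], [0.21, 2.61], [-1.34, 4.49], [0.05, 2.63], [-2.56, 2.56]. Speed limits (rad/s): [2.57, 2.57, 3.14, 3.14, 3.14, 3.14].

### API

Orientations are given as a unit quaternion [x, y, z, w].
In Python, from workcell import bot, cams, ticket gives the robot as it stands.
- The arm moves only by the shell command python3 -m crank 'ROWS'. ROWS is JSON, a list of rows, each a list of 7 numbers: the shift along the tool's x, y, z in mm, then the turn, a rotation vector about the tool's x, y, z in rad, then the opening, from 0 (shut) to 1 (fully open). A call has 1 to 5 rows; each row is the pose to reach, as a shift and turn from the pose commanded when the call began, along the tool's axes at that moment; what a row does not reach only later rows make up. A row lasts 1/8 s, in which the tool goes at most 62.5 mm and 10.7 degrees, less where a joint would pass 70% of its speed; a pose out of reach is approached as far as the arm can. A call with a gripper value outside its range is refused whole. The fingers move at their own pace and stop on an object; the grip force is fixed at half the most. Time passes only in rows, so rows that repeat a pose let the fingers close. It gives the time, the measured TCP pose, the force and the opening at its end, in the units of the state.
- bot.observe(): the state, without advancing time (a new reading comes with each control period).
- cams.camera(name): name is "side" or "top" or "wrist"; returns the picture (384x512x3 uint8, red, green, blue); there is no depth.
- cams.get_calibration(name): a dict with "mtx" (3x3 intrinsics, pixels), "T" (4x4, takes a point from camera to world coordinates). Camera axes: x right, y down, z forward; pixel columns grow to the right and rows downward; lengths in m; the calibration is good to about 2 mm. A picture is of the moment at which its call begins: read the wrist's pose just before it. get_calibration takes no time and is no camera call; for the wrist camera it gives the pose at the moment of the call.
- ticket.sign_off(): hands the job in, once; it reports no verdict.
The state is a dict: "clock": time; "joint_pos": joint angles; "qd": joint speeds; "joint_efforts": joint torques, N m; "eef_pos": TCP position; "eef_rot": TCP orientation; "force": force on the tool from outside, world axes, zero at the start; "wrist_torque": the same for the moment, N m; "opening": finger opening in m.
Only numpy, scipy, OpenCV 4.12 (cv2) and the standard library are available. Lean on these libraries where they do the work, as an engineer would, in place of code of your own. Each camera call takes 0.05 s, during which the arm holds its last target.

### The job

Open the honey press so that its basket can be taken out for washing: take the crank from the tray, slip it fully down onto the square end of the press screw and wind it anticlockwise (seen from above) until the pressing plate hangs clearly above the basket's rim, about one and a quarter turns. Then lift the crank off and lay it gently back in the tray beside the spatula, flat on the tray's floor with the knob up. Leave everything else standing where it is.

Things in the scene. Friction and masses are not known exactly. Their poses are not given: they have to be found in the camera images.
- crank: The loose crank, 0.4 to 0.61 kg, balanced about its steel boss. Origin: centre of the square hole at the underside; z up, x along the arm from boss to knob. A flat arm, 24 mm wide, 12 mm thick, level with the underside, runs from the boss to 102 mm, where a black knob stands upright; a round counterweight, 30 mm across, 22 mm high, sits at x = -40 mm. It starts flat in the tray, knob up.
- crank_boss (a point): Centre of the crank's square boss, 34 x 34 mm and 40 mm high, sides parallel to the crank's x and y. A 20 mm square hole, parallel to the sides, goes right through it from top to underside. This point is on the hole's axis, 20 mm above the underside; axes as the crank.
- crank_foot (a point): Centre of the hole's lower mouth (underside of the crank); axes as the crank.
- crank_knob (a point): Centre of the crank's round black knob: 26 mm diameter, from 16 to 78 mm above the crank's underside, 90 mm from the hole's axis along the crank's x; this point is 47 mm above the underside. The knob spins freely on its upright pin.
- square_top (a point): Tip of the press screw, on its axis. The screw ends in an upright 18 mm square, 36 mm high above the shoulder, then tapers over 8 mm to 10 mm wide at this point. x and y are square to its faces and turn with the screw; z up. The crank fits in any of four quarter-turn positions.
- shoulder (a point): Centre of the top face of the screw's round shoulder (32 mm diameter), 44 mm below the tip: the crank's underside rests here when fully down, its hole 1 mm clear of the square on each side, so it may lean up to 0.07 rad. The crossbeam below, 34 mm wide, 236 mm long, and its nuts stay at least 8 mm below the shoulder.
- screw (a joint): Angle of the press screw in rad, growing anticlockwise seen from above. Each full anticlockwise turn lifts the screw, its square and the pressing plate together by 12 mm. It turns stiffly (about 0.2 N m) and stays where it is left; it starts at 0 to 1.5 and can go to 14.
- plate_underside (a point): Centre of the underside of the round steel pressing plate (116 mm diameter, 10 mm thick) on the lower end of the screw. It starts 6 to 9 mm below the basket's rim.
- basket_rim (a point): Centre of the mouth of the press's slotted steel basket, at rim height (130 mm diameter, rim 140 mm above the table). Fixed; axes as the press, whose base is 210 mm along x and 240 mm along y, with a spout along +x. The crossbeam over it runs along y.
- tray_floor (a point): Centre of the floor of the low steel tray, on the floor's top face, 3 mm above the table. The tray is fixed, 270 mm along its x and 220 mm along its y, with walls standing 9 mm above the floor. The crank starts on its +y half; the spatula lies along x on its -y half.
- bowl_mid (a point): White bowl, 112 mm across and 44 mm high, on the table under the press's spout; this point is half-way up.
- spatula_mid (a point): Spatula, 220 mm long, lying along the tray's -y side; this point is near its middle.
- jar_a_mid (a point): Honey jar with a white lid, 72 mm diameter, 105 mm high; point half-way up.
- jar_b_mid (a point): Larger jar, 80 mm diameter, 130 mm high; point half-way up.
- jar_c_mid (a point): Jar, 72 mm diameter, 105 mm high; point half-way up.
- tin_mid (a point): Tin can, 86 mm diameter, 115 mm high; point half-way up.
- cup_mid (a point): White mug, 80 mm diameter, 95 mm high; point half-way up.
- knife_mid (a point): Uncapping knife, 312 mm long and 30 mm wide, flat on the table between press and tray; this point is near its middle, 6 mm above the table.
There are look-alikes about, which are no part of the job. Leave any green or yellow look-alike of the crank alone.

How it is judged:
By the outcome, as a careful person would: the job done as asked, in the order asked, and still so for the second after the job is handed in, with the robot touching nothing.
It also fails if it takes over 72 s, if anything falls off the work surface, if the arm or the gripper's body presses on something with over 40 N, if the wrist force passes 120 N, or if a joint passes its speed limit or range.

## Working session

There is one attempt and no reset: what is moved stays moved. The work goes in short steps, Python scripts to look and compute and a shell command to move; the robot and the scene stay as the last step left them, time stands still between calls to the robot, and variables do not carry over. Pictures are saved under pics/ and viewed, and the job is handed in when it is done.

```bash
ls; mkdir -p pics
cat > h.py <<'E'
import numpy as np, cv2
from workcell import bot, cams, ticket
from scipy.spatial.transform import Rotation as R
def snap(name,fn,crop=None,scale=1):
    im=cams.camera(name)[:,:,::-1]
    cv2.imwrite(f'pics/{fn}_full.png',im)
    if crop: x0,y0,x1,y1=crop; im=im[y0:y1,x0:x1]
    im=cv2.resize(im,None,fx=scale,fy=scale,interpolation=cv2.INTER_CUBIC)
    cv2.imwrite(f'pics/{fn}.png',im)
def ray(c,u,v):
    d=np.linalg.solve(c['mtx'],[u,v,1.]); T=np.array(c['T']); d=T[:3,:3]@d
    return T[:3,3],d/np.linalg.norm(d)
def atz(c,u,v,z):
    o,d=ray(c,u,v); return o+d*(z-o[2])/d[2]
def tri(obs):
    A=np.zeros((3,3));b=np.zeros(3)
    for c,u,v in obs:
        o,d=ray(c,u,v);P=np.eye(3)-np.outer(d,d);A+=P;b+=P@o
    X=np.linalg.solve(A,b)
    return X,[np.linalg.norm((np.eye(3)-np.outer(ray(c,u,v)[1],ray(c,u,v)[1]))@(X-ray(c,u,v)[0]))for c,u,v in obs]
def proj(c,p):
    T=np.linalg.inv(c['T']);q=c['mtx']@(T[:3,:3]@np.array(p)+T[:3,3]);return q[:2]/q[2]
E
python3 - <<'E'
from h import *
for n in('side','top','wrist'):
    snap(n,n+'0',scale=1.5); c=cams.get_calibration(n); print(n,np.round(c['mtx'],1).tolist(),np.round(c['T'],3).tolist())
print(bot.observe())
E
```

```text
pics
side [[446.5, 0.0, 257.2], [0.0, 446.5, 189.2], [0.0, 0.0, 1.0]] [[-0.945, -0.212, 0.248, 0.196], [-0.326, 0.579, -0.747, 1.085], [0.014, -0.787, -0.617, 1.061], [0.0, 0.0, 0.0, 1.0]]
top [[354.6, 0.0, 261.4], [0.0, 354.6, 200.0], [0.0, 0.0, 1.0]] [[-0.027, -0.986, 0.162, 0.358], [-1.0, 0.026, -0.008, 0.017], [0.004, -0.162, -0.987, 1.294], [0.0, 0.0, 0.0, 1.0]]
wrist [[290.8, 0.0, 256.8], [0.0, 290.8, 190.9], [0.0, 0.0, 1.0]] [[0.232, -0.938, -0.258, 0.206], [-0.973, -0.224, -0.061, -0.542], [-0.001, 0.266, -0.964, 0.384], [0.0, 0.0, 0.0, 1.0]]
{'clock': 0.15, 'joint_pos': array([-1.35598808e+00,  3.20116147e-01,  1.56537997e+00, -1.65643470e-05,
        1.25740148e+00, -2.00257790e-02]), 'qd': array([ 0.00221095, -0.00200143, -0.00379543, -0.00037475, -0.00113359,
        0.00144951]), 'joint_efforts': array([ 9.94334150e-04, -4.12775159e+01, -2.32155436e+01,  7.29366532e-02,
        4.33641777e-02, -9.10689073e-05]), 'eef_pos': array([ 0.13369837, -0.55887857,  0.23233732]), 'eef_rot': array([-0.70218726, -0.08329614,  0.70228807, -0.08237886]), 'force': array([ 0.28539471, -0.77277215, -0.40653188]), 'wrist_torque': array([-0.0237229 ,  0.03112569, -0.01628587]), 'opening': 0.09157256660333328}
```

View pics/side0.png

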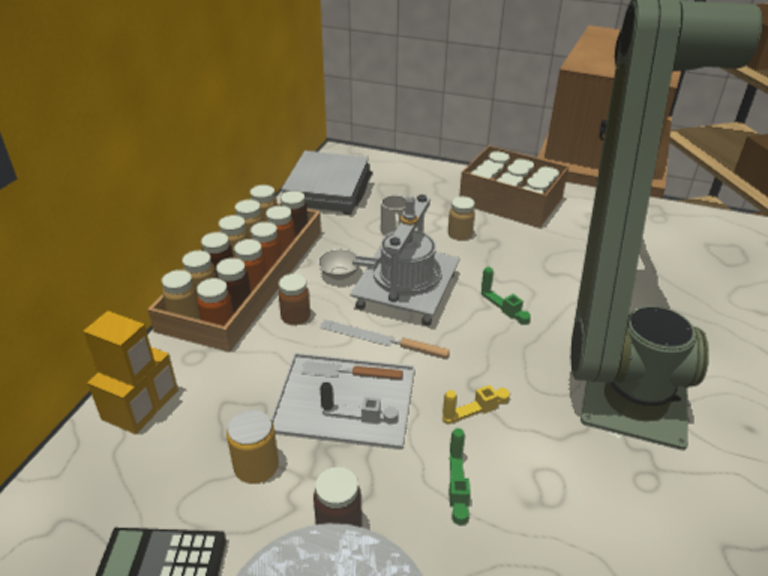

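View pics/top0.png

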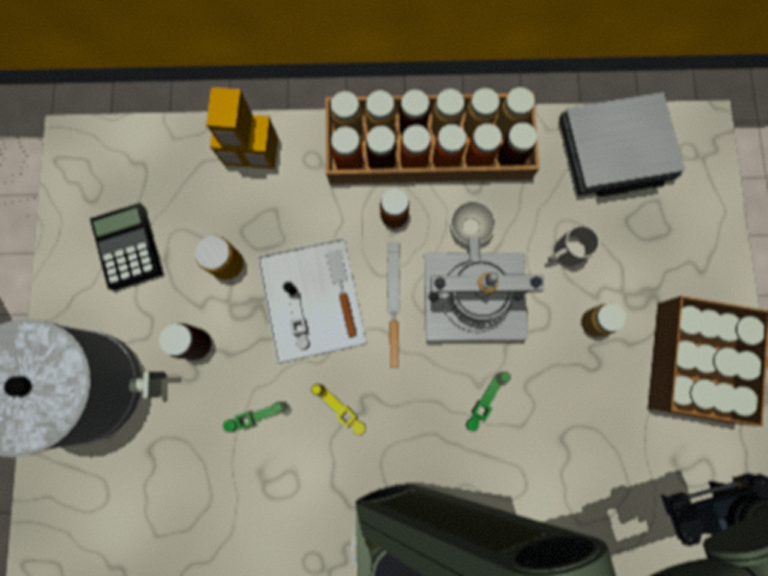

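View pics/wrist0.png

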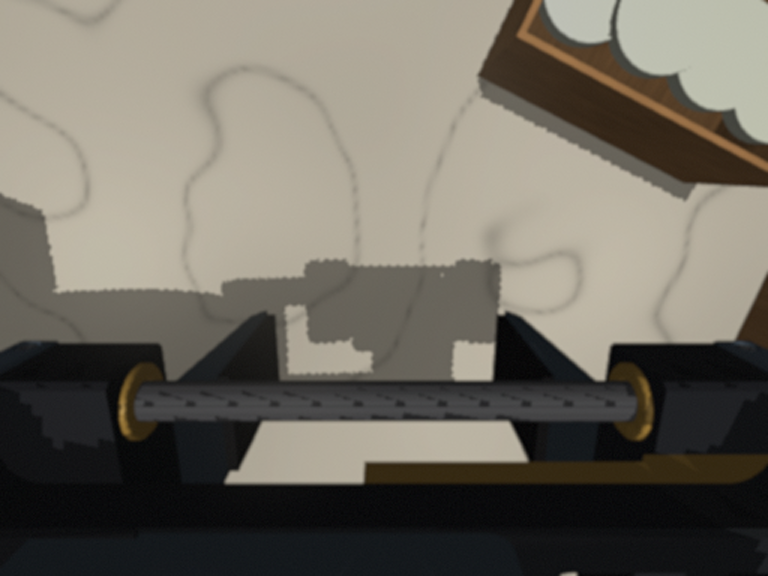

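The side view shows the steel crank in the tray: knob around (327,395), boss (372,408), counterweight (390,414) in the 1.5x picture. The press is at (405,250). In the top view the knob is at (290,288), the boss at (299,322) and the press screw tip at (489,281). Next I'll enlarge crops of both.

Run:
```python
import cv2
def c(f,o,x0,y0,x1,y1,s):
    im=cv2.imread(f'pics/{f}_full.png')[y0:y1,x0:x1]; cv2.imwrite(f'pics/{o}.png',cv2.resize(im,None,fx=s,fy=s,interpolation=cv2.INTER_CUBIC))
c('top0','t_crank',165,150,255,250,6)
c('side0','s_crank',175,225,285,305,7)
c('top0','t_press',275,150,375,240,6)
c('side0','s_press',225,120,315,220,6)
```

```text
(no output)
```

View pics/t_crank.png

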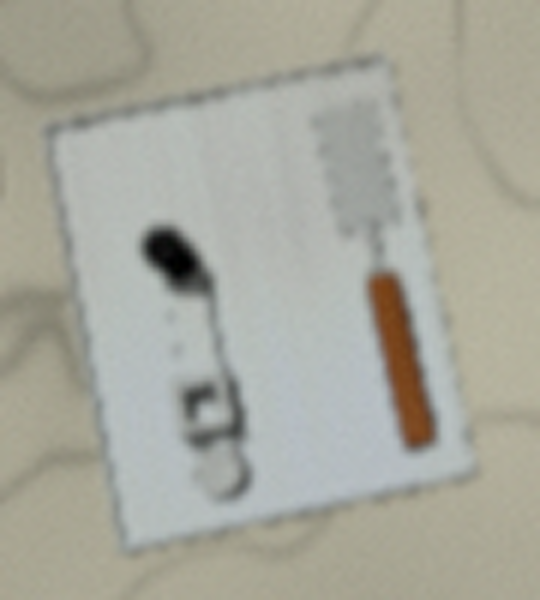

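View pics/s_crank.png

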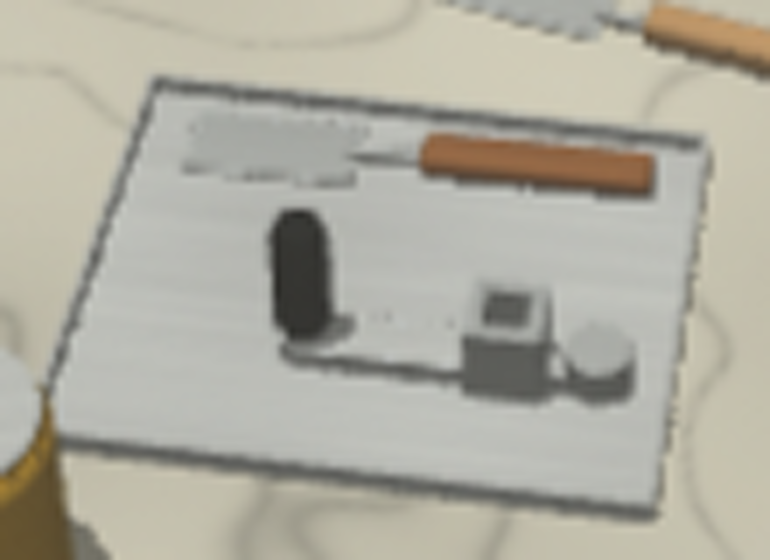

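View pics/t_press.png

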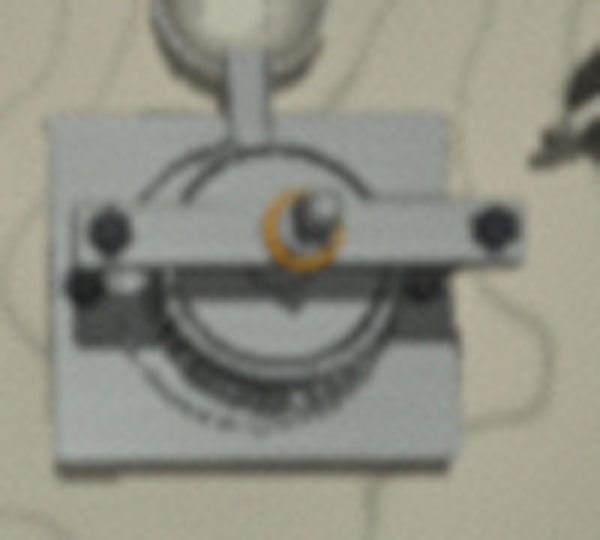

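View pics/s_press.png

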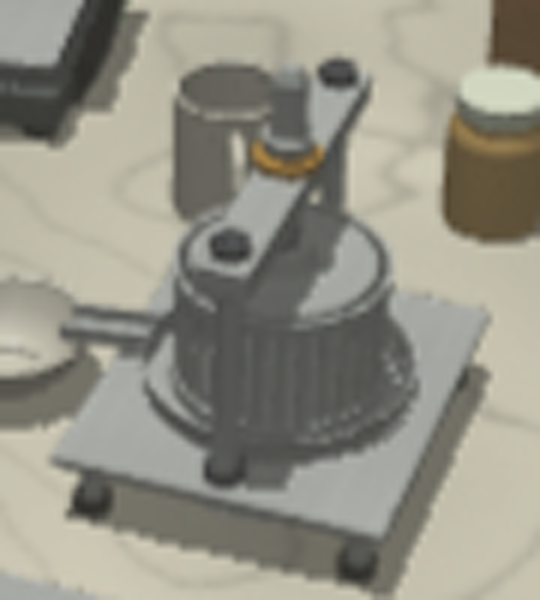

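Run:
```python
from h import *
t=cams.get_calibration('top');s=cams.get_calibration('side')
o={'boss top':((204/6+165,406/6+150),(507/7+175,308/7+225)),
'knob top':((162/6+165,243/6+150),(299/7+175,220/7+225)),
'cw top':((222/6+165,475/6+150),(600/7+175,350/7+225)),
'tip':((323/6+275,205/6+150),(291/6+225,75/6+120)),
'nutL':((110/6+275,225/6+150),(230/6+225,240/6+120)),
'nutR':((495/6+275,222/6+150),(338/6+225,70/6+120)),
}
for k,(a,b) in o.items():
    X,e=tri([(t,*a),(s,*b)]);print(k,X.round(4),np.round(e,4))
for n,(u,v) in {'tray-+':(45,125),'tray++':(390,58),'tray+-':(475,470),'tray--':(125,550)}.items():
    print(n,atz(t,u/6+165,v/6+150,.012).round(4))
for n,(u,v) in {'base tl':(45,118),'tr':(445,112),'br':(458,462),'bl':(58,465)}.items():
    print(n,atz(t,u/6+275,v/6+150,.03).round(4))
p=bot.observe();print(R.from_quat(p['eef_rot']).as_matrix().round(3))
```

```text
boss top [0.5061 0.2298 0.0419] [0.0008 0.0008]
knob top [0.5955 0.247  0.0821] [0.0007 0.0007]
cw top [0.4664 0.2222 0.0223] [0.0005 0.0005]
tip [ 0.5667 -0.1922  0.2683] [0.0012 0.0012]
nutL [ 0.5692 -0.0921  0.2178] [0.0014 0.0014]
nutR [ 0.5657 -0.2912  0.2166] [0.0014 0.0014]
tray-+ [0.6862 0.3331 0.012 ]
tray++ [0.7234 0.1193 0.012 ]
tray+- [0.4657 0.0715 0.012 ]
tray-- [0.4235 0.2818 0.012 ]
base tl [ 0.6753 -0.0739  0.03  ]
tr [ 0.6726 -0.3186  0.03  ]
br [ 0.4585 -0.3119  0.03  ]
bl [ 0.4632 -0.0738  0.03  ]
[[-0.     0.233 -0.973]
 [ 0.001 -0.973 -0.233]
 [-1.    -0.001 -0.   ]]
```

The heights and spacings match the text: boss top 0.042, knob top 0.082, counterweight 0.022, boss to knob 91 mm. The crank's yaw is about 0.19, in line with the tray. I'll move the wrist camera over the screw to measure the square's angle.

```bash
cat >> h.py <<'E'
def go(p,yaw=None):
    "print shift (mm) and turn about tool x to reach TCP pos p with tool y at world yaw, tool down"
    o=bot.observe();M=R.from_quat(o['eef_rot']).as_matrix()
    d=M.T@(np.array(p)-o['eef_pos'])*1000
    rv=np.zeros(3)
    if yaw is not None:
        c,s=np.cos(yaw),np.sin(yaw);G=np.array([[0,c,-s],[0,s,c],[-1,0,0.]])
        G[:,2]=np.cross(G[:,0],G[:,1])
        rv=R.from_matrix(M.T@G).as_rotvec()
    print('t',round(o['clock'],2),'shift',d.round(1),'rv',rv.round(3),'yaw now',np.arctan2(M[1,1],M[0,1]).round(3),'pos',o['eef_pos'].round(4),'q',o['joint_pos'].round(2),'F',o['force'].round(1),'op',round(o['opening'],4))
E
python3 -c "
from h import *
go((.495,-.209,.28),-1.336)"
python3 -m crank '[[-40,-30,-30,0,0,0,1],[-60,-257,-433,0,0,0,1],[-60,-257,-433,0,0,0,1],[-60,-257,-433,0,0,0,1],[-60,-257,-433,0,0,0,1]]'
python3 -c "
from h import *
go((.495,-.209,.28),-1.336)"
```

```text
t 0.15 shift [ -47.3 -256.3 -432.8] rv [ 0.    -0.     0.001] yaw now -1.336 pos [ 0.1337 -0.5589  0.2323] q [-1.36  0.32  1.57 -0.    1.26 -0.02] F [ 0.3 -0.8 -0.4] op 0.0916
clock: 0.78
eef_pos: [0.3402, -0.3517, 0.2838]
eef_rot: [0.702, 0.083, -0.702, 0.083]
force: [0.9, -0.4, 0.1]
opening: 0.0915
t 0.78 shift [   3.7 -102.8 -183.7] rv [-0. -0. -0.] yaw now -1.336 pos [ 0.3402 -0.3517  0.2838] q [-0.83  0.15  1.66 -0.    1.33  0.51] F [ 0.9 -0.4  0.1] op 0.0915
```

```bash
python3 -m crank '[[3,-103,-184,0,0,0,1],[3,-103,-184,0,0,0,1],[3,-103,-184,0,0,0,1],[3,-103,-184,0,0,0,1],[3,-103,-184,0,0,0,1]]'
python3 - <<'E'
from h import *
go((.495,-.209,.28),-1.336)
c=cams.get_calibration('wrist');snap('wrist','w1',scale=1.5)
np.savez('w1.npz',mtx=c['mtx'],T=c['T']);print(proj(c,(.567,-.192,.268)),proj(c,bot.observe()['eef_pos']))
E
```

```text
clock: 1.4
eef_pos: [0.4949, -0.209, 0.2801]
eef_rot: [-0.702, -0.084, 0.702, -0.084]
force: [-1.0, 0.0, 0.2]
opening: 0.0909
t 1.4 shift [ 0.1  0.  -0.1] rv [0.003 0.001 0.001] yaw now -1.333 pos [ 0.4949 -0.209   0.2801] q [-0.42  0.23  1.57 -0.    1.34  0.91] F [-1.   0.   0.2] op 0.0909
[257.4349072  110.68004843] [257.77134169 247.22677741]
```

View pics/w1.png

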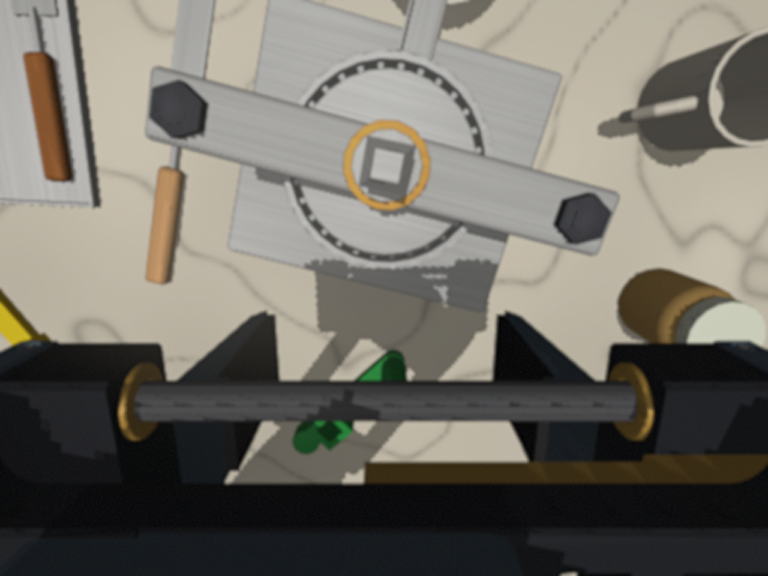

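The wrist view shows the square clearly: its tip is near (387,165) in the 1.5x picture, right where it was predicted. I'll enlarge it to read the angle.

Run:
```python
import cv2
im=cv2.imread('pics/w1_full.png')[75:145,220:300]; cv2.imwrite('pics/w1z.png',cv2.resize(im,None,fx=8,fy=8,interpolation=cv2.INTER_CUBIC))
```

```text
(no output)
```

View pics/w1z.png

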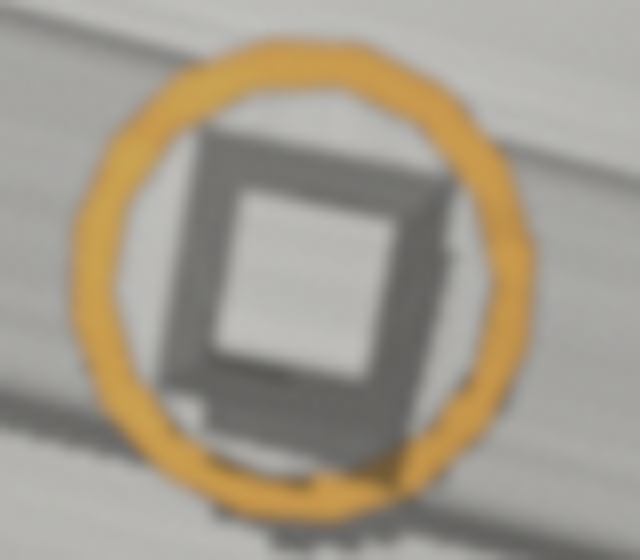

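Run:
```python
from h import *
c=dict(np.load('w1.npz'))
f=lambda u,v,z:atz(c,220+(u+.5)/8-.5,75+(v+.5)/8-.5,z)
P=[f(*p,.268) for p in((241,188),(398,217),(371,383),(212,351))]
print('tip c',np.mean(P,0).round(4))
for i in range(4):
    d=P[(i+1)%4]-P[i];print(np.linalg.norm(d).round(4),np.mod(np.arctan2(d[1],d[0]),np.pi/2).round(3))
P=[f(*p,.260) for p in((203,128),(454,180),(163,388))]
for a,b in((0,1),(0,2)):
    d=P[b]-P[a];print(np.linalg.norm(d).round(4),np.mod(np.arctan2(d[1],d[0]),np.pi/2).round(3))
print('c18',((P[1]+P[2])/2).round(4))
t=cams.get_calibration('top');s=cams.get_calibration('side')
u=np.mean([(241,188),(398,217),(371,383),(212,351)],0)
print(tri([(t,323/6+275,205/6+150),(s,291/6+225,75/6+120),(c,220+(u[0]+.5)/8-.5,75+(u[1]+.5)/8-.5)]))
print(tri([(s,291/6+225,75/6+120),(c,220+(u[0]+.5)/8-.5,75+(u[1]+.5)/8-.5)]))
# beam nuts -> direction of press y
for n in ((178,108),(583,218)): print(atz(c,n[0]/1.5,n[1]/1.5,.217).round(4))
```

```text
tip c [ 0.5673 -0.1921  0.268 ]
0.0107 0.063
0.011 0.08
0.0111 0.044
0.0108 0.047
0.0179 0.044
0.018 0.066
c18 [ 0.5673 -0.1922  0.26  ]
(array([ 0.56689559, -0.19222113,  0.26821763]), [np.float64(0.0009675539247822617), np.float64(0.0013897846922199452), np.float64(0.00042772571997535625)])
(array([ 0.56643901, -0.1923516 ,  0.26800594]), [np.float64(0.0009027629065968381), np.float64(0.0009027629065967472)])
[ 0.5694 -0.0932  0.217 ]
[ 0.5658 -0.2916  0.217 ]
```

The square's faces stand at about 0.057 rad (mod 90°), and the tip is at (0.567, -0.192, 0.268). Next I'll view the crank from above it.

```bash
python3 -c "
from h import *
go((.433,.216,.16),-1.381)"
```

```text
t 1.45 shift [ 120.3 -428.3  -40.6] rv [0.047 0.001 0.   ] yaw now -1.334 pos [ 0.494  -0.2099  0.2803] q [-0.42  0.23  1.57 -0.    1.34  0.91] F [-0.6  0.   0. ] op 0.0913
```

```bash
python3 -m crank '[[0,-60,-6,0,0,0,1],[0,-120,-12,0,0,0,1],[60,-300,-30,0.047,0,0,1],[60,-300,-30,0.047,0,0,1],[120,-428,-41,0.047,0,0,1]]'
python3 -c "
from h import *
go((.433,.216,.16),-1.381)"
```

```text
clock: 2.08
eef_pos: [0.4531, 0.0841, 0.217]
eef_rot: [0.705, 0.065, -0.703, 0.066]
force: [2.0, 0.4, -0.3]
opening: 0.0911
t 2.08 shift [  57.  -133.4   -4.5] rv [-0.004 -0.002 -0.001] yaw now -1.385 pos [0.4531 0.0841 0.217 ] q [ 0.16  0.15  1.84 -0.    1.15  1.54] F [ 2.   0.4 -0.3] op 0.0911
```

```bash
python3 -m crank '[[57,-130,-4,0,0,0,1],[57,-130,-4,0,0,0,1],[57,-130,-4,0,0,0,1],[57,-130,-4,0,0,0,1]]'
python3 - <<'E'
from h import *
go((.433,.216,.16),-1.381)
c=cams.get_calibration('wrist');snap('wrist','w2',(130,40,400,240),2.9)
np.savez('w2.npz',mtx=c['mtx'],T=c['T']);print(proj(c,(.506,.230,.043)))
E
```

```text
clock: 2.58
eef_pos: [0.4332, 0.2116, 0.1599]
eef_rot: [-0.704, -0.066, 0.704, -0.067]
force: [-0.5, 0.4, 0.6]
opening: 0.091
t 2.58 shift [-0.1 -4.4 -0.7] rv [-0.001  0.001 -0.001] yaw now -1.382 pos [0.4332 0.2116 0.1599] q [ 0.43  0.24  1.88 -0.    1.02  1.81] F [-0.5  0.4  0.6] op 0.091
[251.34004393 109.56196293]
```

View pics/w2.png

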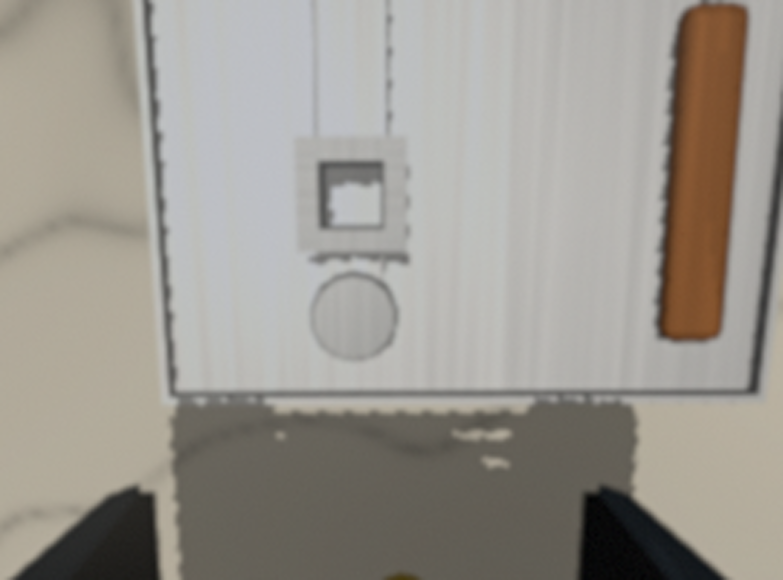

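The boss top shows at (297–408, 137–251) and the hole at (351,195). Its sides are parallel to the tool axes, and the counterweight is at (354,316).

Run:
```python
from h import *
c=dict(np.load('w2.npz'))
P=lambda u,v:(130+u/2.9,40+v/2.9)
b=atz(c,*P(351.5,194.5),.043);w=atz(c,*P(354.5,316),.025);print(b,w,np.arctan2(*(b-w)[1::-1]))
s=cams.get_calibration('side');t=cams.get_calibration('top')
print(tri([(s,507/7+175,308/7+225),(c,*P(351.5,194.5))]),tri([(t,204/6+165,406/6+150),(s,507/7+175,308/7+225),(c,*P(351.5,194.5))]))
e=[atz(c,*P(*p),.043) for p in((297,137),(408,137),(408,251),(297,251))]
for i in range(4):
    d=e[(i+1)%4]-e[i];print(np.linalg.norm(d),np.arctan2(d[1],d[0]))
# tray edges
for p in((150,100),(172,390),(755,390)): print(atz(c,*P(*p),.012))
go((b[0],b[1],.16),-1.381)
```

```text
[0.50807212 0.23050425 0.043     ] [0.4694933  0.22263198 0.025     ] 0.2012933977728416
(array([0.50746929, 0.2303072 , 0.04225619]), [np.float64(0.0006440101484433776), np.float64(0.0006440101484430967)]) (array([0.50680878, 0.22999648, 0.04169601]), [np.float64(0.0014880584640145414), np.float64(0.0003215065445286506), np.float64(0.00137991090650298)])
0.03337237715640451 -1.3823426236695444
0.033517335825245506 -2.940571084011351
0.034547070918190474 1.7590289085535558
0.033515520080794406 0.16597080312534704
[0.52540905 0.30219552 0.012     ]
[0.42914256 0.28260704 0.012     ]
[0.46867319 0.07475396 0.012     ]
t 2.62 shift [  0.4  -5.3 -76.7] rv [-0.003 -0.    -0.001] yaw now -1.384 pos [0.4337 0.211  0.1604] q [ 0.43  0.24  1.88 -0.    1.02  1.81] F [-0.1 -0.   0.5] op 0.0909
```

```bash
python3 -m crank '[[0,-5,-50,0,0,0,0.65],[20,-5,-76,0,0,0,0.65],[70,-5,-76,0,0,0,0.65],[100,-5,-76,0,0,0,0.65],[100,-5,-76,0,0,0,0.65]]'
python3 - <<'E'
from h import *
go((.5075,.2303,.031),-1.381)
c=cams.get_calibration('wrist');snap('wrist','w3',(130,120,400,320),2.9)
E
```

```text
clock: 3.25
eef_pos: [0.5065, 0.2287, 0.0589]
eef_rot: [-0.703, -0.065, 0.705, -0.066]
force: [-0.4, 0.5, -0.0]
opening: 0.0594
t 3.25 shift [27.9 -1.4 -1.4] rv [-0.005  0.004 -0.001] yaw now -1.386 pos [0.5065 0.2287 0.0589] q [ 0.4   0.46  1.84 -0.    0.85  1.79] F [-0.4  0.5 -0. ] op 0.0594
```

View pics/w3.png

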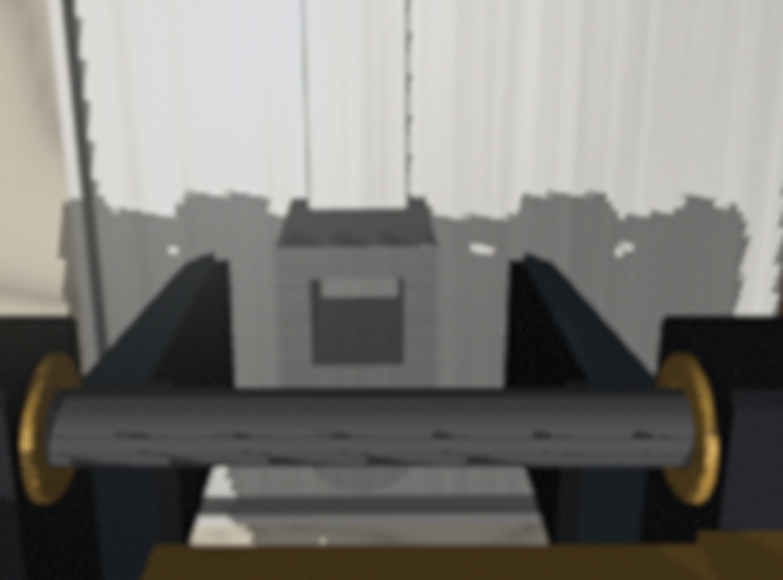

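The boss is at u≈357 and the midpoint of the fingers at u≈370, so I need about -2 mm in tool y, which agrees with the measurement.

```bash
python3 -m crank '[[15,-2,-1,0,0,0,0.65],[28,-2,-1,0,0,0,0.65],[28,-2,-1,0,0,0,0],[28,-2,-1,0,0,0,0],[28,-2,-1,0,0,0,0]]'
python3 -m crank '[[0,0,0,0,0,0,0],[0,0,0,0,0,0,0]]'
python3 -c "
from h import *
go((.5075,.2303,.031),-1.381)"
```

```text
clock: 3.92
eef_pos: [0.5077, 0.2333, 0.0323]
eef_rot: [0.704, 0.066, -0.704, 0.067]
force: [-0.5, -1.6, 0.1]
opening: 0.0343
clock: 4.18
eef_pos: [0.5078, 0.2333, 0.0324]
eef_rot: [0.704, 0.066, -0.704, 0.067]
force: [0.3, -1.9, 2.1]
opening: 0.0334
t 4.17 shift [1.4 2.9 0.8] rv [-0.002 -0.    -0.   ] yaw now -1.383 pos [0.5078 0.2333 0.0324] q [ 0.41  0.49  1.86 -0.    0.79  1.79] F [ 0.3 -1.9  2.1] op 0.0334
```

```bash
python3 -m crank '[[-10,0,0,0,0,0,0],[-40,0,0,0,0,0,0],[-90,0,0,0,0,0,0],[-150,0,0,0,0,0,0],[-210,0,0,0,0,0,0]]'
python3 - <<'E'
from h import *
go((.567,-.192,.345),-1.514)
c=cams.get_calibration('wrist');snap('wrist','w4',(130,120,400,320),2.9);np.savez('w4.npz',mtx=c['mtx'],T=c['T'])
print(bot.observe()['wrist_torque'])
E
```

```text
clock: 4.8
eef_pos: [0.5066, 0.2335, 0.2433]
eef_rot: [-0.703, -0.066, 0.705, -0.066]
force: [2.4, -0.3, -6.1]
opening: 0.0336
t 4.8 shift [-101.8  429.3   20.2] rv [0.131 0.002 0.   ] yaw now -1.383 pos [0.5066 0.2335 0.2433] q [0.41 0.29 1.59 0.   1.27 1.79] F [ 2.4 -0.3 -6.1] op 0.0336
[ 0.11475689 -0.14667634 -0.01801916]
```

View pics/w4.png

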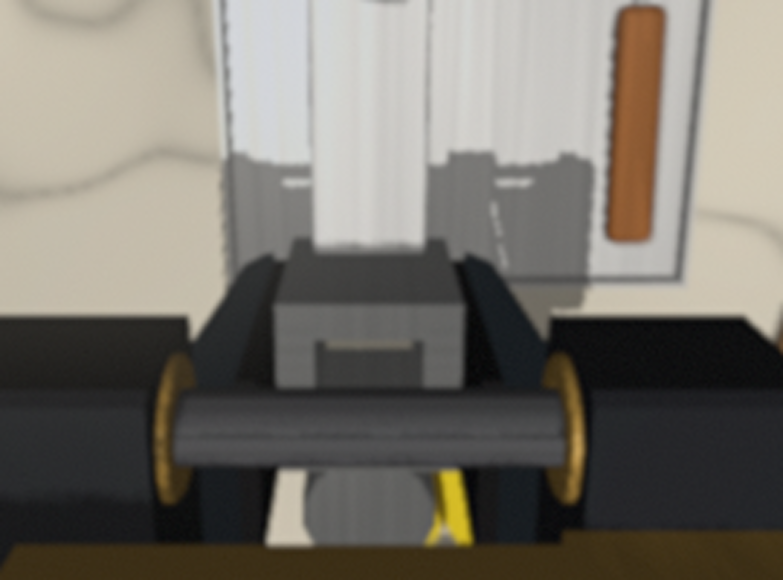

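The crank is held level, with the boss between the fingers (far top edge at v≈303, hole's far edge at v≈347). I'll compute where the hole sits relative to the TCP.

```bash
python3 - <<'E'
from h import *
c=dict(np.load('w4.npz'));o=bot.observe();M=R.from_quat(o['eef_rot']).as_matrix()
P=lambda u,v:(130+u/2.9,120+v/2.9)
for n,(u,v) in {'far edge':(370,303),'hole far':(369,343)}.items():
    X=atz(c,*P(u,v),o['eef_pos'][2]+.0106);print(n,(M.T@(X-o['eef_pos'])*1000).round(1))
E
python3 -m crank '[[-40,40,2,0.03,0,0,0],[-75,100,6,0.06,0,0,0],[-102,160,12,0.1,0,0,0],[-102,220,20,0.131,0,0,0],[-102,280,20,0.131,0,0,0]]'
python3 -c "
from h import *
go((.567,-.192,.345),-1.514)"
```

```text
far edge [-10.4   1.4 -17.1]
hole far [-10.5   1.3  -9.8]
clock: 5.48
eef_pos: [0.5386, -0.0415, 0.3442]
eef_rot: [0.707, 0.021, -0.707, 0.02]
force: [0.8, 0.5, -5.9]
opening: 0.034
t 5.47 shift [ -0.9 151.9 -19.7] rv [ 0.    -0.     0.001] yaw now -1.514 pos [ 0.5386 -0.0415  0.3442] q [-0.1   0.22  1.43  0.    1.49  1.41] F [ 0.8  0.5 -5.9] op 0.034
```

```bash
python3 -m crank '[[0,60,-7,0,0,0,0],[0,115,-15,0,0,0,0],[0,151,-20,0,0,0,0],[0,151,-20,0,0,0,0],[0,151,-20,0,0,0,0]]'
python3 - <<'E'
from h import *
go((.567,-.192,.31),-1.514)
c=cams.get_calibration('wrist');snap('wrist','w5',(130,120,400,320),2.9);np.savez('w5.npz',mtx=c['mtx'],T=c['T'])
snap('top','t5',(275,120,405,220),6);snap('side','s5',(210,60,330,160),6)
E
```

```text
clock: 6.1
eef_pos: [0.5674, -0.1891, 0.3432]
eef_rot: [-0.706, -0.021, 0.707, -0.019]
force: [-0.0, -0.5, -6.3]
opening: 0.0338
t 6.1 shift [33.2  3.   0.5] rv [-0.     0.002  0.002] yaw now -1.514 pos [ 0.5674 -0.1891  0.3432] q [-0.34  0.31  1.3   0.    1.53  1.17] F [-0.  -0.5 -6.3] op 0.0338
```

View pics/w5.png

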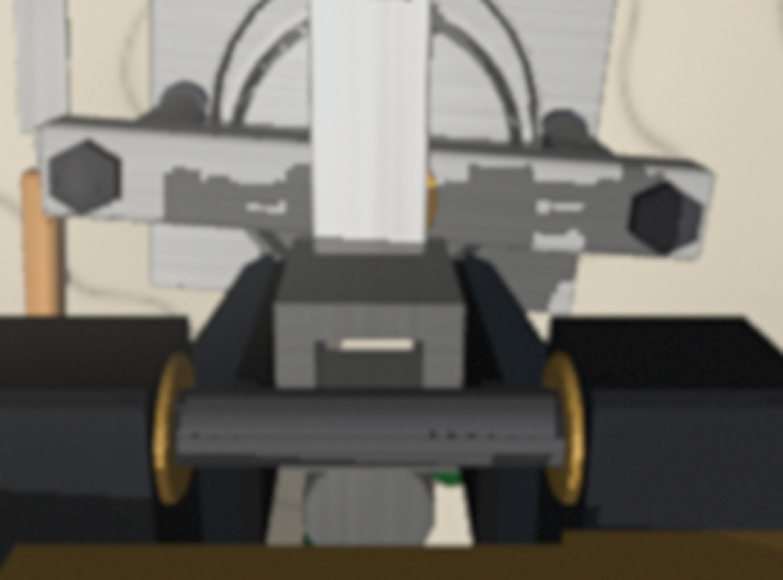

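View pics/s5.png

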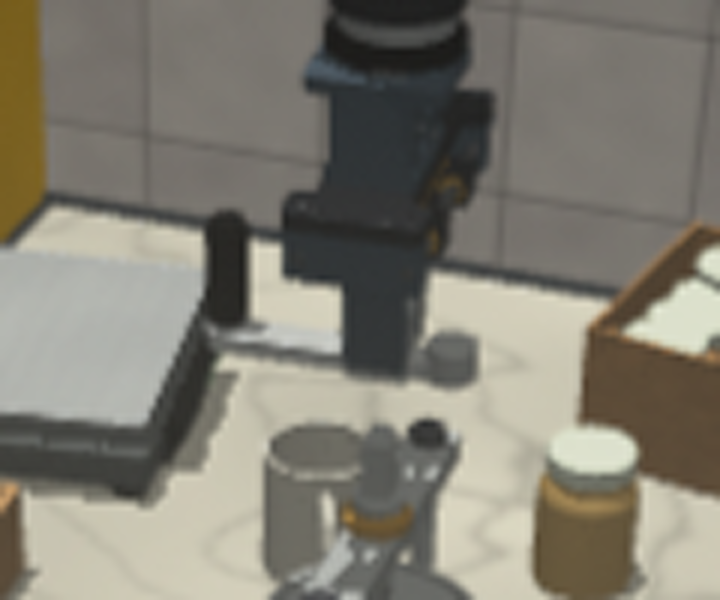

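Run:
```python
from h import *
c=dict(np.load('w5.npz'));o=bot.observe();M=R.from_quat(o['eef_rot']).as_matrix()
P=lambda u,v:(130+u/2.9,120+v/2.9)
A=atz(c,*P(84,174),.217);B=atz(c,*P(665,216),.217);m=(A+B)/2;print(A,B,m,np.linalg.norm(A-B),'rel TCP',(M.T@(m-o['eef_pos'])*1000).round(1), o['eef_pos'])
print('boss',(M.T@(atz(c,*P(370,303),o['eef_pos'][2]+.0106)-o['eef_pos'])*1000).round(1))
```

```text
[ 0.57039797 -0.09289649  0.217     ] [ 0.56687445 -0.29129961  0.217     ] [ 0.56863621 -0.19209805  0.217     ] 0.19843440655182076 rel TCP [127.    3.7  -0.8] [ 0.56765836 -0.18851673  0.34404763]
boss [-10.6   1.3 -17.2]
```

```bash
python3 -m crank '[[15,1,0,0,0,0,0],[30,2.2,0,0,0,0,0],[36,2.2,0,0,0,0,0],[36,2.2,0,0,0,0,0]]'
python3 - <<'E'
from h import *
go((.5675,-.191,.305),-1.514)
c=cams.get_calibration('wrist');snap('wrist','w6',(180,180,330,270),5);np.savez('w6.npz',mtx=c['mtx'],T=c['T'])
snap('side','s6',(230,80,310,160),7);snap('top','t6',(280,130,400,230),6)
E
```

```text
clock: 6.75
eef_pos: [0.5677, -0.1919, 0.3071]
eef_rot: [-0.706, -0.02, 0.707, -0.02]
force: [0.2, -0.2, -5.2]
opening: 0.0337
t 6.75 shift [ 2.1 -0.9  0.1] rv [-0.     0.002  0.001] yaw now -1.514 pos [ 0.5677 -0.1919  0.3071] q [-0.35  0.33  1.37 -0.    1.45  1.17] F [ 0.2 -0.2 -5.2] op 0.0337
```

View pics/w6.png

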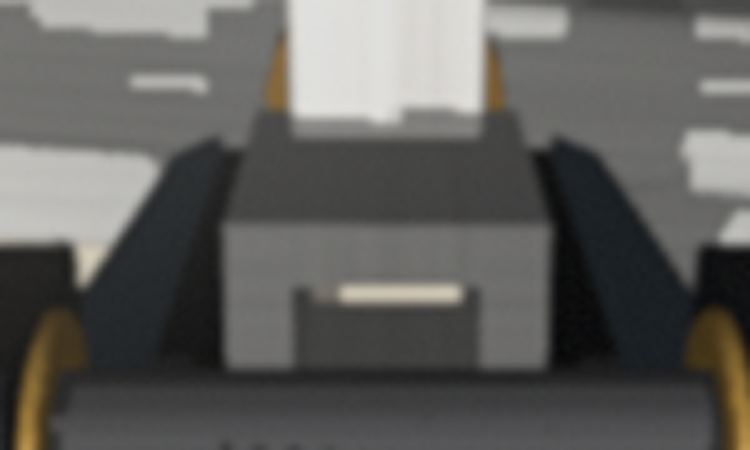

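View pics/s6.png

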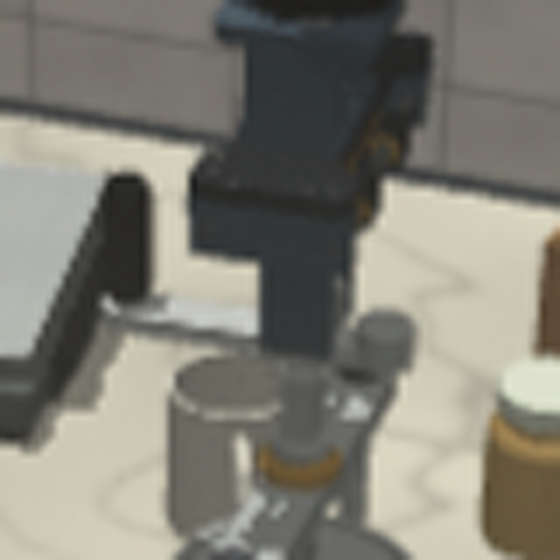

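View pics/t6.png

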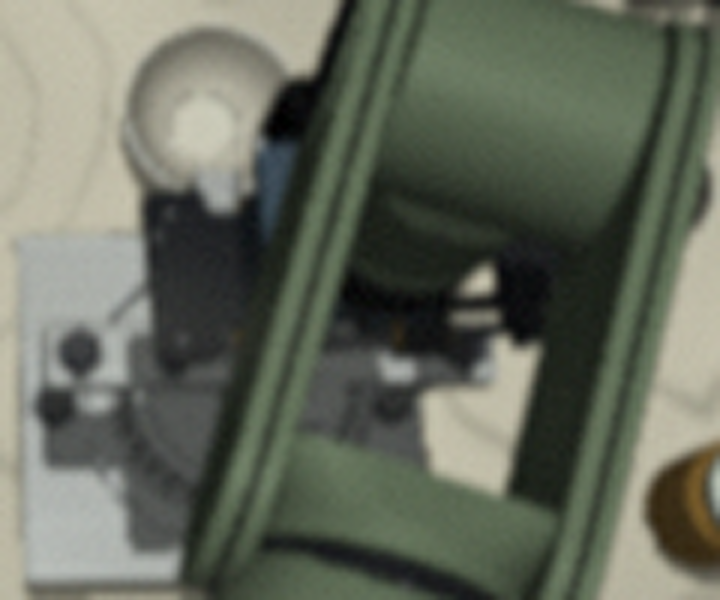

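In the wrist view the orange ring is symmetric about the arm (268 to 505, centre 386.5, boss centre 387), so y is aligned. I'll descend onto the taper.

```bash
python3 -m crank '[[8,0,0,0,0,0,0],[14,0,0,0,0,0,0],[19,0,0,0,0,0,0],[19,0,0,0,0,0,0]]'
python3 -c "
from h import *
go((.5677,-.1919,.2534),-1.514);print(bot.observe()['wrist_torque'])"
```

```text
clock: 7.4
eef_pos: [0.5677, -0.1919, 0.2883]
eef_rot: [-0.706, -0.02, 0.707, -0.02]
force: [-0.2, 0.1, -5.5]
opening: 0.0343
t 7.4 shift [34.9  0.  -0.1] rv [0.    0.001 0.   ] yaw now -1.514 pos [ 0.5677 -0.1919  0.2883] q [-0.35  0.33  1.41 -0.    1.4   1.17] F [-0.2  0.1 -5.5] op 0.0343
[0.03539898 0.08657616 0.02222211]
```

```bash
python3 -m crank '[[5,0,0,0,0,0,0],[10,0,0,0,0,0,0],[15,0,0,0,0,0,0],[15,0,0,0,0,0,0]]'
python3 -c "
from h import *
go((.5677,-.1919,.2534),-1.514);print(bot.observe()['wrist_torque'])"
```

```text
clock: 7.9
eef_pos: [0.5677, -0.1919, 0.2734]
eef_rot: [-0.706, -0.02, 0.707, -0.02]
force: [-0.1, -0.2, -5.6]
opening: 0.0337
t 7.9 shift [20.  0. -0.] rv [0.    0.001 0.   ] yaw now -1.514 pos [ 0.5677 -0.1919  0.2734] q [-0.35  0.34  1.44 -0.    1.37  1.17] F [-0.1 -0.2 -5.6] op 0.0337
[ 0.01239763  0.0496922  -0.04167318]
```

There's no contact, and the hole is already about 16 mm over the full square. I'll carry on down to the shoulder.

```bash
python3 -m crank '[[6,0,0,0,0,0,0],[12,0,0,0,0,0,0],[16,0,0,0,0,0,0],[18,0,0,0,0,0,0],[18,0,0,0,0,0,0]]'
python3 -m crank '[[1,0,0,0,0,0,0],[2,0,0,0,0,0,0],[2,0,0,0,0,0,0]]'
```

```text
clock: 8.52
eef_pos: [0.5678, -0.1919, 0.2594]
eef_rot: [0.708, 0.02, -0.706, 0.02]
force: [-3.9, 1.9, 8.6]
opening: 0.0338
clock: 8.9
eef_pos: [0.5678, -0.1919, 0.2593]
eef_rot: [0.708, 0.019, -0.705, 0.021]
force: [-5.4, 3.4, 16.5]
opening: 0.0342
```

```bash
python3 -c "
from h import *
go((.5677,-.1919,.2534),-1.514);print(bot.observe()['wrist_torque'])"
```

```text
t 8.9 shift [ 5.9 -0.   0.1] rv [-0.    -0.004 -0.002] yaw now -1.514 pos [ 0.5678 -0.1919  0.2593] q [-0.35  0.34  1.47 -0.    1.33  1.17] F [-5.4  3.4 16.5] op 0.0342
[0.55743573 1.45668898 0.00434409]
```

Run:
```python
from h import *
snap('wrist','w7',(180,180,330,270),5);snap('side','s7',(230,80,310,160),7)
```

```text
(no output)
```

View pics/w7.png

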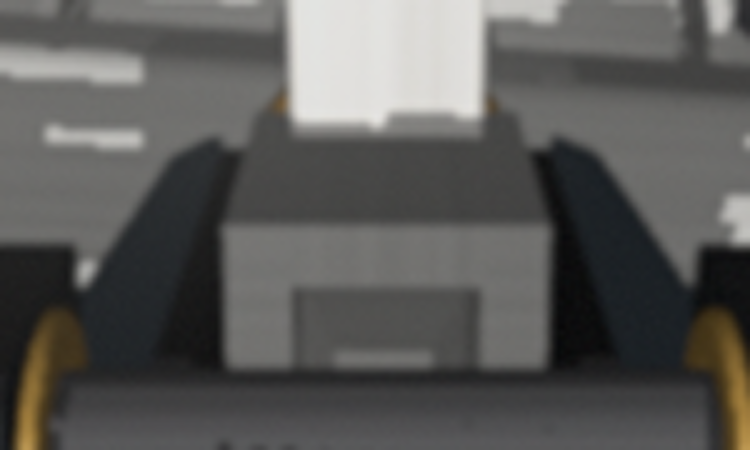

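View pics/s7.png

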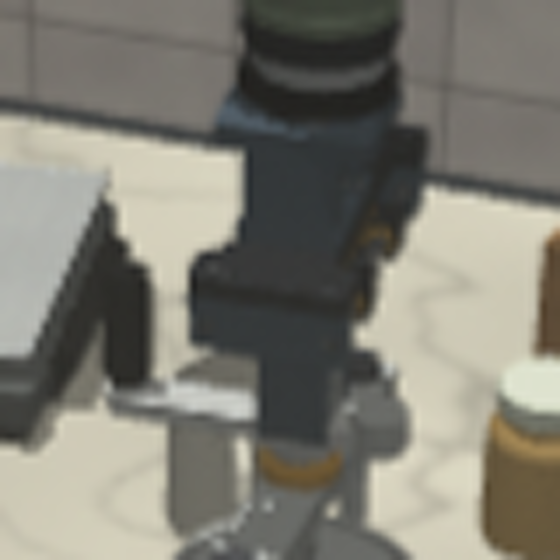

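Run:
```python
from h import *
s=cams.get_calibration('side')
for z in(.268,.26,.2403,.230,.224,.216): print(z,((proj(s,(.5675,-.192,z))-[230,80])*7).round(0),((proj(s,(.5675,-.192,z))-[225,120])*6).round(0))
go((.5675,-.192,.26))
```

```text
0.268 [300. 367.] [287.  75.]
0.26 [300. 381.] [287.  87.]
0.2403 [298. 416.] [286. 116.]
0.23 [298. 433.] [285. 131.]
0.224 [297. 444.] [285. 140.]
0.216 [297. 457.] [284. 152.]
t 9.0 shift [-0.7  0.1  0.3] rv [0. 0. 0.] yaw now -1.514 pos [ 0.5678 -0.1919  0.2593] q [-0.35  0.34  1.47 -0.    1.33  1.17] F [-5.9  2.  16.7] op 0.034
```

Run:
```python
import cv2
a=cv2.imread('pics/s7_full.png')[120:165,250:300];b=cv2.imread('pics/side0_full.png')[120:165,250:300]
cv2.imwrite('pics/s7z.png',cv2.resize(cv2.hconcat([a,b]),None,fx=8,fy=8,interpolation=cv2.INTER_CUBIC))
```

```text
(no output)
```

View pics/s7z.png

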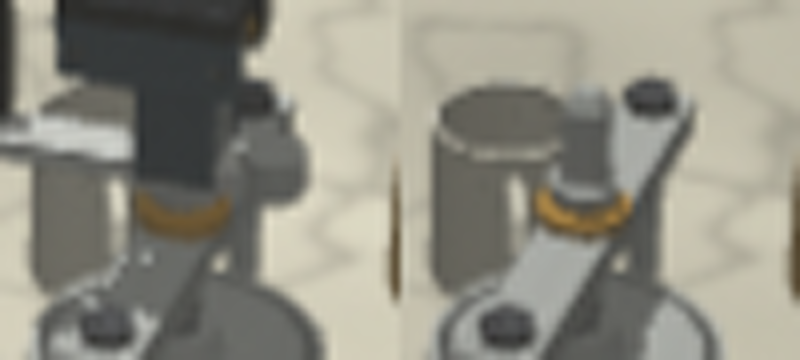

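The descent stopped about 5 mm above the expected seat with side load, so it may be seated or jammed. I'll relieve the load, open slightly so the crank can settle by itself, and look.

```bash
python3 -m crank '[[-2,0,0,0,0,0,0],[-3.5,0,0,0,0,0,0],[-3.5,0,0,0,0,0,0]]'
python3 -m crank '[[0,0,0,0,0,0,0.55],[0,0,0,0,0,0,0.55],[0,0,0,0,0,0,0.55]]'
python3 - <<'E'
from h import *
go((.5675,-.192,.2593),-1.514)
snap('wrist','w8',(180,180,330,270),5);snap('side','s8',(250,120,300,165),12)
E
```

```text
clock: 9.38
eef_pos: [0.5678, -0.1919, 0.2594]
eef_rot: [0.707, 0.02, -0.706, 0.02]
force: [-4.9, 1.3, 8.6]
opening: 0.0337
clock: 9.75
eef_pos: [0.5682, -0.1921, 0.2571]
eef_rot: [-0.707, -0.02, 0.707, -0.02]
force: [-0.0, 0.9, -0.3]
opening: 0.0501
t 9.75 shift [-2.2 -0.1  0.7] rv [-0.  0. -0.] yaw now -1.514 pos [ 0.5682 -0.1921  0.2571] q [-0.35  0.35  1.46 -0.    1.33  1.17] F [-0.   0.9 -0.3] op 0.0501
```

View pics/w8.png

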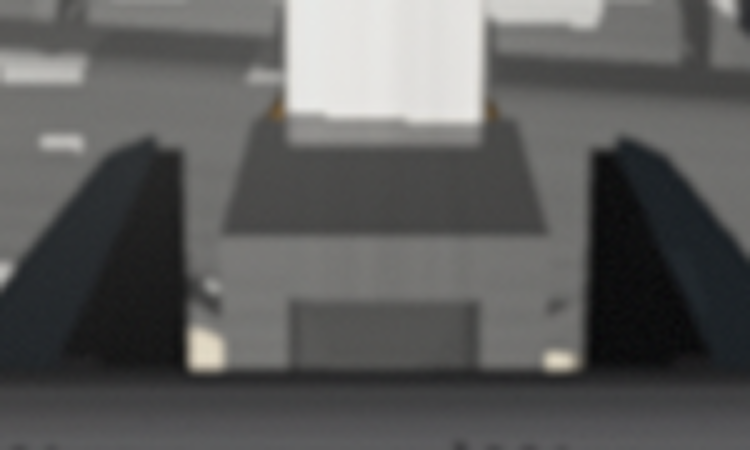

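View pics/s8.png

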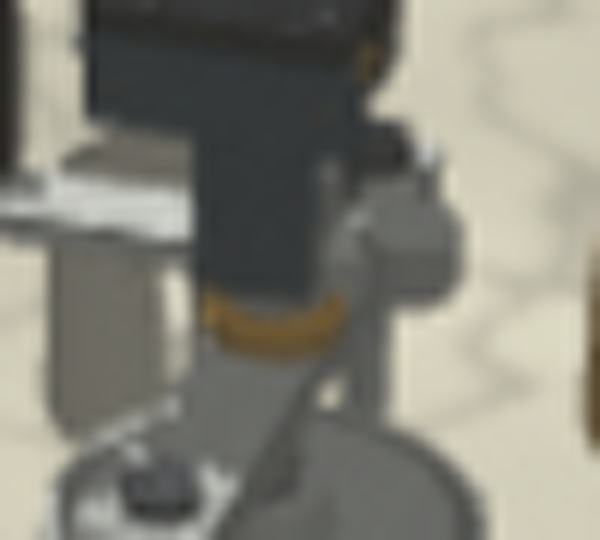

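Run:
```python
from h import *
c=cams.get_calibration('wrist');o=bot.observe();M=R.from_quat(o['eef_rot']).as_matrix()
P=lambda u,v:(180+u/5,180+v/5)
for z in (.262,.265,.268,.27):
    a=atz(c,*P(223,235),z);b=atz(c,*P(545,235),z);print(z,np.linalg.norm(a-b).round(4),(M.T@((a+b)/2-o['eef_pos'])*1000).round(1))
# calibration with held: w6-> boss far edge width at held
c=dict(np.load('w6.npz'));
p=np.array([.5677,-.1919,.3071])
for dz in(.0076,.0106,.0136):
    a=atz(c,*P(223,222),p[2]+dz);b=atz(c,*P(551,222),p[2]+dz);print(dz,np.linalg.norm(a-b).round(4),(M.T@((a+b)/2-p)*1000).round(1))
```

```text
0.262 0.0349 [ -4.8   0.3 -13.3]
0.265 0.0342 [ -7.8   0.3 -14.5]
0.268 0.0335 [-10.8   0.3 -15.8]
0.27 0.033 [-12.8   0.3 -16.6]
0.0076 0.0348 [ -7.6   0.5 -16. ]
0.0106 0.0341 [-10.6   0.5 -17.2]
0.0136 0.0334 [-13.6   0.5 -18.4]
```

After opening, the boss dropped about 5 mm. Its top is now at z≈0.265, so the underside is at ≈0.225 and the crank is seated on the shoulder. It had hung up because of a 2 mm x offset. I'll recentre and regrip lower.

```bash
python3 -m crank '[[2,0,1.2,0,0,0,0.55],[4,0,2.2,0,0,0,0.55],[4,0,2.2,0,0,0,0],[4,0,2.2,0,0,0,0],[4,0,2.2,0,0,0,0]]'
python3 - <<'E'
from h import *
go((.566,-.192,.2530),-1.514)
snap('wrist','w9',(180,180,330,270),5)
E
```

```text
clock: 10.48
eef_pos: [0.5658, -0.1921, 0.2535]
eef_rot: [0.707, 0.02, -0.707, 0.02]
force: [-0.3, 0.4, 0.4]
opening: 0.0339
t 10.47 shift [ 0.5 -0.1 -0.2] rv [ 0. -0. -0.] yaw now -1.514 pos [ 0.5658 -0.1921  0.2535] q [-0.35  0.34  1.48 -0.    1.32  1.17] F [-0.3  0.4  0.4] op 0.0339
```

View pics/w9.png

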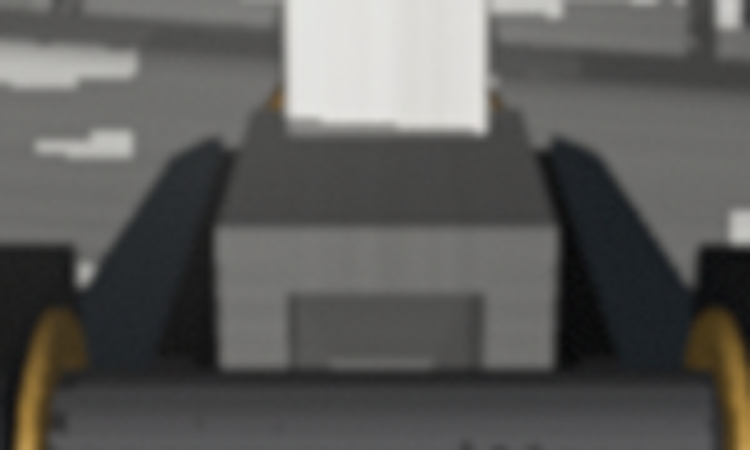

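Run:
```python
import cv2,numpy as np
ims=[cv2.imread(f'pics/{n}_full.png')[195:258,215:300] for n in('w6','w7','w8','w9')]
a=cv2.vconcat([cv2.hconcat(ims[:2]),cv2.hconcat(ims[2:])])
a=cv2.convertScaleAbs(a,alpha=1.8)
cv2.imwrite('pics/cmp.png',cv2.resize(a,None,fx=4.6,fy=4.6,interpolation=cv2.INTER_CUBIC))
```

```text
(no output)
```

View pics/cmp.png

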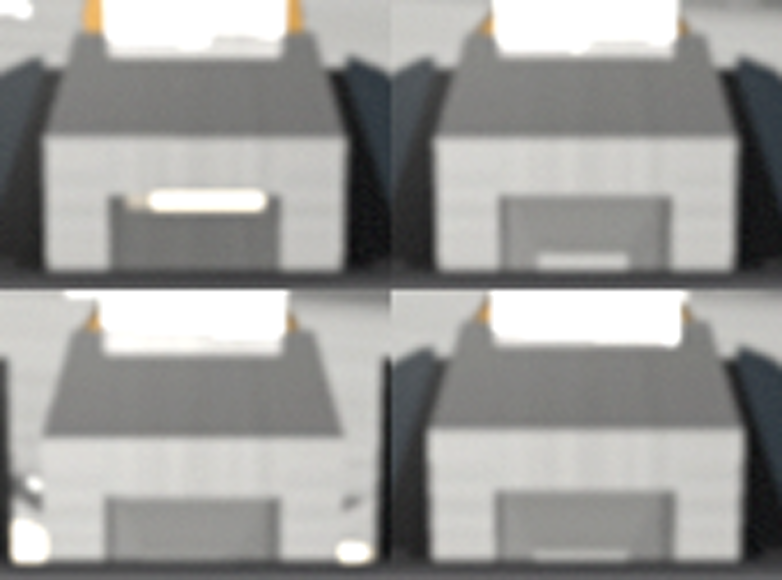

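Wrist widths disagree between w8 and w9. I'll check the crank's height independently by tracking the knob in the side camera, with the held pose s6 (underside 0.2777) as reference.

```bash
python3 - <<'E'
from h import *
snap('side','s9',(230,80,310,160),7)
s=cams.get_calibration('side')
a=np.arange(0,2,1)
def knob(z): return proj(s,(.5675+.0899,-.1869,z+.078)),proj(s,(.5675-.04,-.1943,z+.022))
for z in(.2777,.230,.224): print(z,[p.round(1) for p in knob(z)])
E
python3 - <<'E'
import cv2
L=[]
for n in('s6','s7','s8','s9'):
    im=cv2.imread(f'pics/{n}_full.png'); L.append(im[98:160,236:292])
a=cv2.hconcat(L);cv2.imwrite('pics/cs.png',cv2.resize(a,None,fx=3.5,fy=3.5*2.2,interpolation=cv2.INTER_CUBIC))
E
```

```text
0.2777 [array([247.9, 105.8]), array([284.8, 126.2])]
0.23 [array([247.8, 118.4]), array([284. , 138.3])]
0.224 [array([247.8, 119.9]), array([283.9, 139.8])]
```

View pics/cs.png

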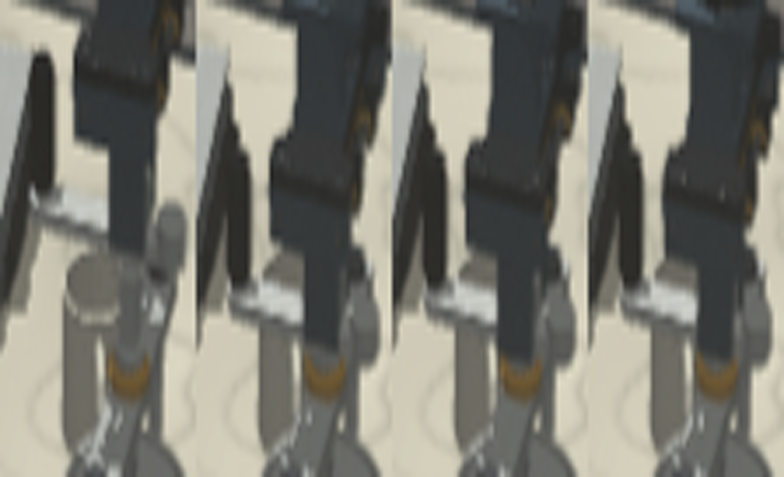

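Run:
```python
import cv2,numpy as np
I={n:cv2.resize(cv2.imread(f'pics/{n}_full.png'),None,fx=8,fy=8,interpolation=cv2.INTER_CUBIC) for n in('s6','s7','s8','s9')}
# knob lower half+arm end template from s7; cw template from s7
for nm,(x0,y0,x1,y1) in {'knobbase':(242,128,264,142),'cw':(279,134,292,149)}.items():
    t=I['s7'][y0*8:y1*8,x0*8:x1*8]
    for n in I:
        dy=-110 if n=='s6' else 0
        S=I[n][y0*8+dy-40:y1*8+dy+40,x0*8-40:x1*8+40]
        r=cv2.matchTemplate(S,t,cv2.TM_CCOEFF_NORMED);_,m,_,l=cv2.minMaxLoc(r);print(nm,n,round(m,3),(l[0]-40)/8,(l[1]-40+dy)/8)
```

```text
knobbase s6 0.66 0.625 -12.375
knobbase s7 1.0 0.0 0.0
knobbase s8 0.99 0.0 0.125
knobbase s9 0.977 0.0 0.0
cw s6 0.782 2.375 -9.25
cw s7 1.0 0.0 0.0
cw s8 0.999 0.0 0.0
cw s9 0.991 0.0 0.0
```

Run:
```python
from h import *
c=cams.get_calibration('wrist')
h=atz(c,256.5,238.9,.270)
for zt in (.268,.272,.274,.276): 
    a=atz(c,180+328/5,251.6,zt);b=atz(c,180+435/5,251.6,zt)
    print(zt,'x sep mm',((h-(a+b)/2)*1000).round(1),'width',np.linalg.norm(a-b).round(4))
a=atz(c,215+(497-391)/4.6,238.9,.270);b=atz(c,215+(675-391)/4.6,238.9,.270);print('hole w',np.linalg.norm(a-b),h,(a+b)/2)
snap('side','q');im=cv2.imread('pics/w9_full.png')[225:262,230:285];cv2.imwrite('pics/w9z.png',cv2.resize(cv2.convertScaleAbs(im,alpha=1.8),None,fx=14,fy=14,interpolation=cv2.INTER_CUBIC))
```

```text
0.268 x sep mm [8.1 0.4 2. ] width 0.0111
0.272 x sep mm [ 6.   0.2 -2. ] width 0.0108
0.274 x sep mm [ 5.   0.2 -4. ] width 0.0106
0.276 x sep mm [ 4.   0.1 -6. ] width 0.0105
hole w 0.019550171624014935 [ 0.57743118 -0.1915429   0.27      ] [ 0.57745653 -0.19199309  0.27      ]
```

View pics/w9z.png

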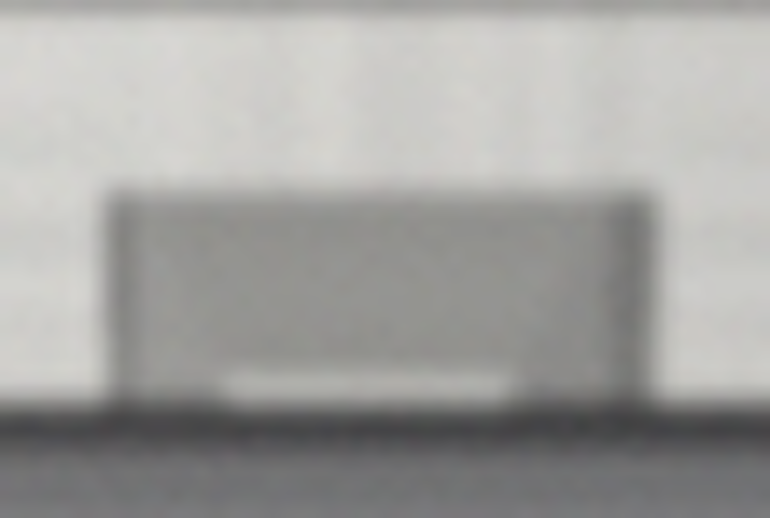

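The geometry settles it. If the tip sits 4 mm above the boss top (z≈0.274), the tip-to-hole spacing comes out at exactly 5.0 mm. The 0.268 hypothesis would need an impossible 3 mm offset. So the crank is seated (underside ≈0.230), and the screw axis is about (0.5673, -0.192). I'll recentre the grip on the axis.

```bash
python3 -m crank '[[0,0,0,0,0,0,0.5],[0,0,0,0,0,0,0.5],[-2,0,-1.5,0,0,0,0.5],[-2,0,-1.5,0,0,0,0],[-2,0,-1.5,0,0,0,0]]'
python3 -m crank '[[0,0,0,0,0,0,0],[0,0,0,0,0,0,0]]'
python3 -c "
from h import *
go((.5673,-.192,.2555),-1.514)"
```

```text
clock: 11.25
eef_pos: [0.5674, -0.192, 0.2556]
eef_rot: [0.707, 0.02, -0.707, 0.02]
force: [0.0, 0.6, 1.5]
opening: 0.0336
clock: 11.5
eef_pos: [0.5674, -0.192, 0.2556]
eef_rot: [0.707, 0.02, -0.707, 0.02]
force: [0.5, 0.0, 0.3]
opening: 0.0339
t 11.5 shift [ 0.1 -0.   0.1] rv [ 0. -0. -0.] yaw now -1.514 pos [ 0.5674 -0.192   0.2556] q [-0.35  0.34  1.47  0.    1.33  1.17] F [0.5 0.  0.3] op 0.0339
```

```bash
python3 -m crank '[[-0.2,0,0,-0.15,0,0,0],[-0.5,0,0,-0.3,0,0,0],[-0.8,0,0,-0.48,0,0,0],[-1.1,0,0,-0.66,0,0,0],[-1.5,0,0,-0.84,0,0,0]]'
python3 -c "
from h import *
go((.5673,-.192,.2555));print(bot.observe()['wrist_torque'])"
```

```text
clock: 12.12
eef_pos: [0.5674, -0.1924, 0.257]
eef_rot: [0.636, 0.308, -0.636, 0.308]
force: [1.0, -1.0, -0.4]
opening: 0.0338
t 12.12 shift [ 1.5 -0.3 -0.2] rv [0. 0. 0.] yaw now -0.669 pos [ 0.5674 -0.1924  0.257 ] q [-0.35  0.34  1.47 -0.    1.33  0.32] F [ 1.  -1.  -0.4] op 0.0338
[-0.10605293 -0.15089721 -0.2898145 ]
```

The reaction torque is about 0.27 N m and side forces are about 1 N, so the screw is turning. I'll continue.

```bash
python3 -m crank '[[-0.3,0,0,-0.18,0,0,0],[-0.7,0,0,-0.36,0,0,0],[-1,0,0,-0.54,0,0,0],[-1.4,0,0,-0.72,0,0,0],[-1.7,0,0,-0.9,0,0,0]]'
python3 -m crank '[[-0.3,0,0,-0.18,0,0,0],[-0.7,0,0,-0.36,0,0,0],[-1,0,0,-0.54,0,0,0],[-1.4,0,0,-0.72,0,0,0],[-1.7,0,0,-0.9,0,0,0]]'
python3 -m crank '[[-0.3,0,0,-0.18,0,0,0],[-0.7,0,0,-0.36,0,0,0],[-1,0,0,-0.54,0,0,0],[-1.4,0,0,-0.72,0,0,0],[-1.5,0,0,-0.8,0,0,0]]'
python3 -c "
from h import *
go((.5673,-.192,.2555));print(bot.observe()['wrist_torque'])"
```

```text
clock: 12.75
eef_pos: [0.5683, -0.1925, 0.2588]
eef_rot: [0.439, 0.553, -0.439, 0.555]
force: [3.3, -1.8, -0.4]
opening: 0.0339
clock: 13.38
eef_pos: [0.569, -0.1919, 0.2605]
eef_rot: [0.155, 0.689, -0.154, 0.692]
force: [5.3, -0.2, -1.8]
opening: 0.0337
clock: 14.0
eef_pos: [0.5691, -0.1911, 0.262]
eef_rot: [-0.125, 0.694, 0.126, 0.697]
force: [4.6, 3.0, 0.1]
opening: 0.0337
t 14.0 shift [ 6.5 -0.2 -2. ] rv [0. 0. 0.] yaw now 1.929 pos [ 0.5691 -0.1911  0.262 ] q [-0.34  0.34  1.46  0.    1.34 -2.27] F [4.6 3.  0.1] op 0.0337
[ 0.54699713 -0.83151711 -0.2094927 ]
```

```bash
python3 -m crank '[[0,0,0,0,0,0,1],[0,0,0,0,0,0,1],[-10,0,0,0,0,0,1],[-26,0,0,0,0,0,1],[-26,0,0,0.15,0,0,1]]'
python3 -c "
from h import *
go((.568,-.192,.288),-1.213)"
python3 -m crank '[[0,0,0,0.18,0,0,1],[0,0,0,0.36,0,0,1],[0,0,0,0.54,0,0,1],[0,0,0,0.72,0,0,1],[0,0,0,0.9,0,0,1]]'
python3 -m crank '[[0,0,0,0.18,0,0,1],[0,0,0,0.36,0,0,1],[0,0,0,0.54,0,0,1],[0,0,0,0.72,0,0,1],[0,0,0,0.9,0,0,1]]'
python3 -m crank '[[0,0,0,0.18,0,0,1],[0,0,0,0.36,0,0,1],[0,0,0,0.54,0,0,1],[0,0,0,0.72,0,0,1],[0,0,0,0.9,0,0,1]]'
python3 - <<'E'
from h import *
go((.568,-.192,.262),-1.213)
snap('wrist','w10',scale=1.5)
E
```

```text
clock: 14.62
eef_pos: [0.5681, -0.1925, 0.2908]
eef_rot: [-0.072, 0.702, 0.07, 0.705]
force: [-0.3, 0.8, 0.1]
opening: 0.0812
t 14.62 shift [ 2.8  0.5 -0.1] rv [ 2.985  0.004 -0.006] yaw now 1.772 pos [ 0.5681 -0.1925  0.2908] q [-0.35  0.33  1.41 -0.    1.4  -2.12] F [-0.3  0.8  0.1] op 0.0812
clock: 15.25
eef_pos: [0.5675, -0.1922, 0.2895]
eef_rot: [0.243, 0.663, -0.243, 0.665]
force: [-0.1, 0.2, 0.1]
opening: 0.0908
clock: 15.88
eef_pos: [0.5676, -0.1922, 0.2894]
eef_rot: [0.508, 0.492, -0.507, 0.493]
force: [0.1, 0.1, -0.2]
opening: 0.0908
clock: 16.5
eef_pos: [0.5675, -0.1922, 0.2894]
eef_rot: [0.672, 0.222, -0.671, 0.223]
force: [-0.7, 0.1, -0.1]
opening: 0.0911
t 16.5 shift [27.4  0.  -0.5] rv [ 0.283 -0.001 -0.002] yaw now -0.93 pos [ 0.5675 -0.1922  0.2894] q [-0.35  0.33  1.41 -0.    1.4   0.58] F [-0.7  0.1 -0.1] op 0.0911
```

View pics/w10.png

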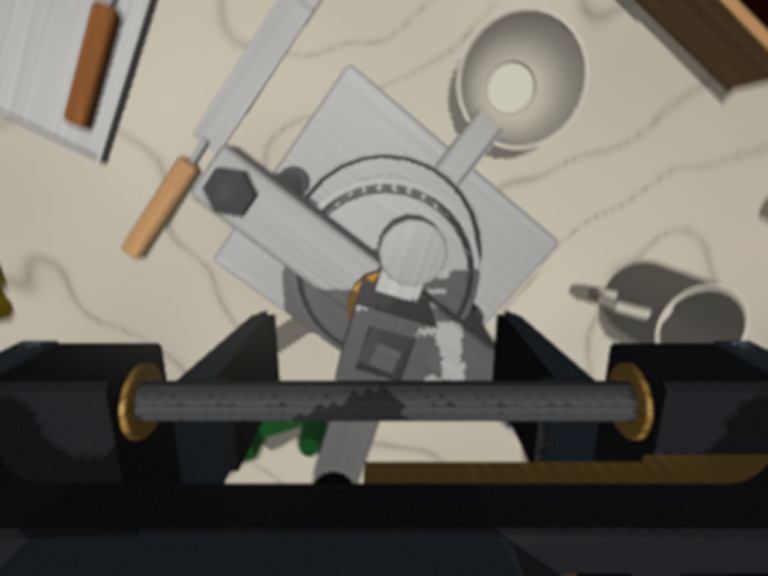

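The crank sits on the square with the counterweight at (412,250) and the boss at (383,350), about 0.28 rad short of aligned, as computed. I'll finish the turn back, go down and grip.

```bash
python3 -m crank '[[0,0,-0.5,0.15,0,0,1],[0,0,-0.5,0.283,0,0,0.6],[13,0,-0.5,0.283,0,0,0.6],[27,0,-0.5,0.283,0,0,0.6],[27,0,-0.5,0.283,0,0,0.6]]'
python3 -m crank '[[0,0,0,0,0,0,0],[0,0,0,0,0,0,0],[0,0,0,0,0,0,0]]'
python3 -m crank '[[-0.3,0,0,-0.16,0,0,0],[-0.7,0,0,-0.34,0,0,0],[-1,0,0,-0.52,0,0,0],[-1.4,0,0,-0.7,0,0,0],[-1.7,0,0,-0.88,0,0,0]]'
python3 -c "
from h import *
go((.568,-.192,.262),-1.213);print(bot.observe()['wrist_torque'])"
```

```text
clock: 17.18
eef_pos: [0.5667, -0.1914, 0.259]
eef_rot: [-0.694, -0.129, 0.697, -0.128]
force: [0.7, -0.2, 0.4]
opening: 0.0555
clock: 17.55
eef_pos: [0.5678, -0.1916, 0.2614]
eef_rot: [0.696, 0.128, -0.695, 0.128]
force: [-0.4, 1.3, 0.5]
opening: 0.0338
clock: 18.18
eef_pos: [0.568, -0.1918, 0.263]
eef_rot: [0.574, 0.413, -0.573, 0.414]
force: [1.0, -0.2, 0.9]
opening: 0.0341
t 18.18 shift [1.  0.  0.2] rv [ 0.891 -0.001 -0.001] yaw now -0.322 pos [ 0.568  -0.1918  0.263 ] q [-0.34  0.34  1.46  0.    1.34 -0.02] F [ 1.  -0.2  0.9] op 0.0341
[ 0.04625005 -0.12878242 -0.26720538]
```

Turning well, with low side forces. Continuing stroke 2 up to yaw ≈ 1.93.

```bash
python3 -m crank '[[-0.3,0,0,-0.18,0,0,0],[-0.7,0,0,-0.36,0,0,0],[-1,0,0,-0.54,0,0,0],[-1.4,0,0,-0.72,0,0,0],[-1.7,0,0,-0.9,0,0,0]]'
python3 -m crank '[[-0.3,0,0,-0.18,0,0,0],[-0.7,0,0,-0.36,0,0,0],[-1,0,0,-0.54,0,0,0],[-1.4,0,0,-0.72,0,0,0],[-1.7,0,0,-0.9,0,0,0]]'
python3 -m crank '[[-0.3,0,0,-0.16,0,0,0],[-0.6,0,0,-0.32,0,0,0],[-0.9,0,0,-0.46,0,0,0],[-0.9,0,0,-0.46,0,0,0]]'
python3 -c "
from h import *
go((.568,-.192,.262),-1.213);print(bot.observe()['wrist_torque'])"
```

```text
clock: 18.8
eef_pos: [0.5683, -0.1917, 0.2648]
eef_rot: [0.337, 0.621, -0.336, 0.622]
force: [2.1, 0.5, 0.9]
opening: 0.0338
clock: 19.42
eef_pos: [0.5684, -0.1915, 0.2665]
eef_rot: [0.033, 0.706, -0.032, 0.707]
force: [1.6, 0.5, 0.4]
opening: 0.0338
clock: 19.92
eef_pos: [0.5684, -0.1914, 0.2674]
eef_rot: [-0.127, 0.695, 0.127, 0.696]
force: [1.3, 1.6, 1.8]
opening: 0.0337
t 19.93 shift [ 5.4 -0.5 -0.6] rv [-3.138e+00 -1.000e-03  3.000e-03] yaw now 1.932 pos [ 0.5684 -0.1914  0.2674] q [-0.34  0.34  1.45  0.    1.35 -2.28] F [1.3 1.6 1.8] op 0.0337
[ 0.46210808 -0.33026989 -0.00120234]
```

```bash
python3 -m crank '[[0,0,0,0,0,0,1],[0,0,0,0,0,0,1],[-10,0,0,0,0,0,1],[-26,0,0,0,0,0,1],[-26,0,0,0.15,0,0,1]]'
python3 -m crank '[[0,0,0,0.18,0,0,1],[0,0,0,0.36,0,0,1],[0,0,0,0.54,0,0,1],[0,0,0,0.72,0,0,1],[0,0,0,0.9,0,0,1]]'
python3 -m crank '[[0,0,0,0.18,0,0,1],[0,0,0,0.36,0,0,1],[0,0,0,0.54,0,0,1],[0,0,0,0.72,0,0,1],[0,0,0,0.9,0,0,1]]'
python3 -m crank '[[0,0,0,0.18,0,0,1],[0,0,0,0.36,0,0,1],[0,0,0,0.54,0,0,1],[0,0,0,0.72,0,0,1],[0,0,0,0.9,0,0,1]]'
python3 - <<'E'
from h import *
go((.568,-.192,.2674),-1.211)
E
```

```text
clock: 20.55
eef_pos: [0.5686, -0.1921, 0.2958]
eef_rot: [-0.074, 0.702, 0.073, 0.705]
force: [-0.2, 0.8, 0.1]
opening: 0.0813
clock: 21.18
eef_pos: [0.568, -0.1919, 0.2944]
eef_rot: [0.24, 0.664, -0.241, 0.666]
force: [0.5, 0.1, 1.0]
opening: 0.091
clock: 21.8
eef_pos: [0.568, -0.1919, 0.2944]
eef_rot: [0.506, 0.494, -0.506, 0.495]
force: [0.6, 0.0, -0.1]
opening: 0.0912
clock: 22.42
eef_pos: [0.568, -0.1919, 0.2944]
eef_rot: [0.671, 0.225, -0.67, 0.225]
force: [-0.5, 0.1, -0.0]
opening: 0.0915
t 22.43 shift [27.   0.   0.1] rv [ 0.288 -0.001 -0.002] yaw now -0.923 pos [ 0.568  -0.1919  0.2944] q [-0.34  0.33  1.4  -0.    1.41  0.58] F [-0.5  0.1 -0. ] op 0.0915
```

```bash
python3 -m crank '[[0,0,0,0.15,0,0,1],[0,0,0,0.288,0,0,0.6],[13,0,0,0.288,0,0,0.6],[27,0,0,0.288,0,0,0.6],[27,0,0,0.288,0,0,0.6]]'
python3 -m crank '[[0,0,0,0,0,0,0],[0,0,0,0,0,0,0],[0,0,0,0,0,0,0]]'
python3 -m crank '[[-0.3,0,0,-0.16,0,0,0],[-0.7,0,0,-0.34,0,0,0],[-1,0,0,-0.52,0,0,0],[-1.4,0,0,-0.7,0,0,0],[-1.7,0,0,-0.88,0,0,0]]'
python3 -m crank '[[-0.3,0,0,-0.16,0,0,0],[-0.7,0,0,-0.34,0,0,0],[-1,0,0,-0.52,0,0,0],[-1.4,0,0,-0.72,0,0,0],[-1.4,0,0,-0.72,0,0,0]]'
python3 -c "
from h import *
go((.568,-.192,.27),-1.211);print(bot.observe()['wrist_torque'])
snap('side','s11',(225,90,315,220),4.5)"
```

```text
clock: 23.05
eef_pos: [0.5668, -0.1914, 0.264]
eef_rot: [-0.694, -0.13, 0.696, -0.128]
force: [0.0, -0.3, 0.2]
opening: 0.0554
clock: 23.42
eef_pos: [0.5678, -0.1916, 0.2664]
eef_rot: [0.696, 0.129, -0.695, 0.129]
force: [-0.6, 0.3, 1.4]
opening: 0.0342
clock: 24.05
eef_pos: [0.568, -0.1918, 0.268]
eef_rot: [0.574, 0.414, -0.573, 0.414]
force: [0.1, -0.1, 1.3]
opening: 0.0342
clock: 24.68
eef_pos: [0.5682, -0.1918, 0.2694]
eef_rot: [0.393, 0.588, -0.392, 0.589]
force: [2.0, 1.2, 0.9]
opening: 0.0341
t 24.68 shift [-0.6 -0.3  0.1] rv [ 1.605 -0.    -0.002] yaw now 0.394 pos [ 0.5682 -0.1918  0.2694] q [-0.34  0.34  1.44  0.    1.36 -0.74] F [2.  1.2 0.9] op 0.0341
[ 0.08804827 -0.37072326 -0.11035937]
```

View pics/s11.png

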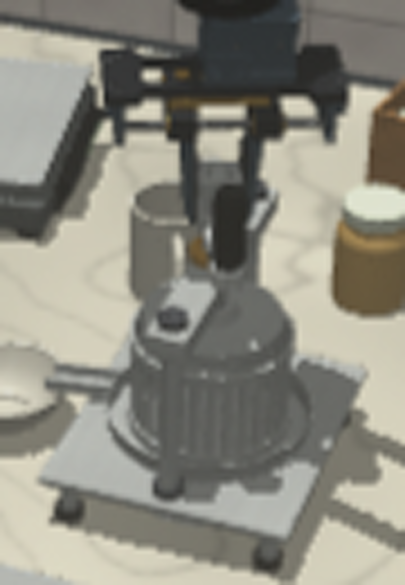

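Wound in total 8.18 rad, less some slack. I'll back off the torsion slightly, within the play, and lift straight up.

```bash
python3 -m crank '[[0,0,0,0.05,0,0,0],[-6,0,0,0.05,0,0,0],[-14,0,0,0.05,0,0,0],[-24,0,0,0.05,0,0,0],[-36,0,0,0.05,0,0,0]]'
python3 -m crank '[[-15,0,0,0,0,0,0],[-30,0,0,0,0,0,0],[-30,0,0,0,0,0,0]]'
python3 - <<'E'
from h import *
go((.568,-.192,.335),-1.211)
c=cams.get_calibration('wrist');snap('wrist','w12',(130,120,400,320),2.9)
snap('side','s12',(225,50,315,200),4)
E
```

```text
clock: 25.35
eef_pos: [0.5675, -0.1916, 0.3056]
eef_rot: [0.407, 0.579, -0.407, 0.578]
force: [0.8, 0.9, -5.9]
opening: 0.0337
clock: 25.72
eef_pos: [0.568, -0.192, 0.3372]
eef_rot: [0.407, 0.577, -0.407, 0.58]
force: [-0.3, -0.0, -5.7]
opening: 0.0339
t 25.73 shift [2.2 0.  0. ] rv [ 1.556  0.    -0.004] yaw now 0.345 pos [ 0.568  -0.192   0.3372] q [-0.34  0.32  1.31 -0.    1.51 -0.69] F [-0.3 -0.  -5.7] op 0.0339
```

View pics/w12.png

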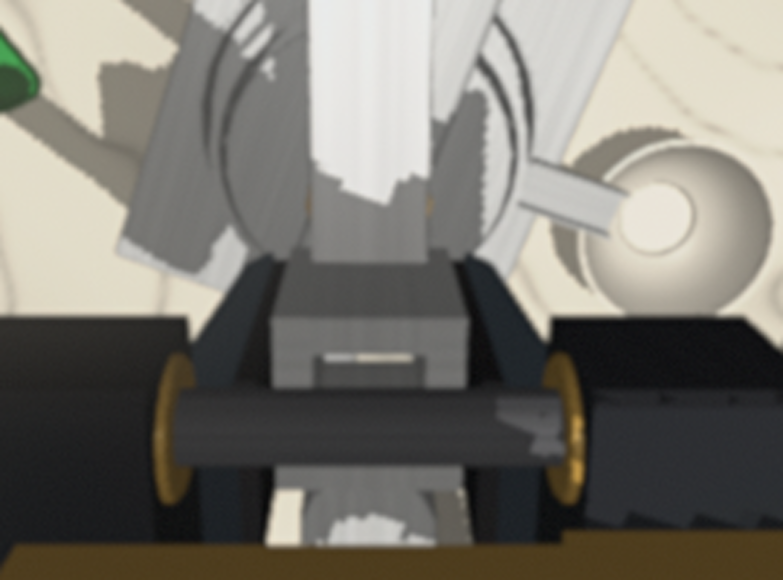

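View pics/s12.png

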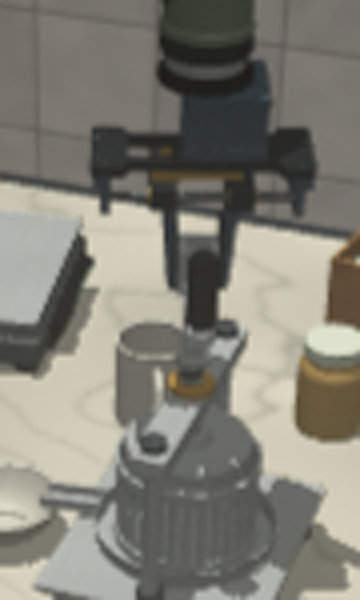

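The crank is off, with its underside at ≈0.313 and the tip at ≈0.289. Moving to the tray.

```bash
python3 - <<'E'
from h import *
c=cams.get_calibration('wrist');o=bot.observe();M=R.from_quat(o['eef_rot']).as_matrix()
P=lambda u,v:(130+u/2.9,120+v/2.9)
for dz in(.0145,.0165,.0185):
  a=atz(c,*P(271,318),o['eef_pos'][2]+dz);b=atz(c,*P(469,318),o['eef_pos'][2]+dz);print(dz,np.linalg.norm(a-b),(M.T@((a+b)/2-o['eef_pos'])*1000).round(1))
go((.507,.2315,.25),-1.381)
E
python3 -m crank '[[-15,2,-20,0,0,0,0],[-20,10,-70,0.18,0,0,0],[-20,22,-125,0.36,0,0,0],[-20,35,-180,0.54,0,0,0],[-20,48,-235,0.72,0,0,0]]'
python3 - <<'E'
from h import *
go((.507,.2315,.25),-1.381)
E
```

```text
0.0145 0.03467397632427052 [-14.5  -0.4 -16.5]
0.0165 0.03416836850320753 [-16.5  -0.4 -17.4]
0.0185 0.03366276068214455 [-18.5  -0.4 -18.2]
t 25.82 shift [  85.1   86.4 -418.7] rv [1.726 0.    0.   ] yaw now 0.345 pos [ 0.5673 -0.1917  0.3351] q [-0.34  0.32  1.32 -0.    1.51 -0.69] F [-0.  -0.1 -5.4] op 0.0338
clock: 26.45
eef_pos: [0.5327, 0.0448, 0.3556]
eef_rot: [0.583, 0.4, -0.583, 0.399]
force: [0.5, -0.4, -5.5]
opening: 0.0341
t 26.45 shift [ 105.7  -91.4 -164.8] rv [ 1.012 -0.     0.   ] yaw now -0.369 pos [0.5327 0.0448 0.3556] q [0.06 0.2  1.42 0.   1.52 0.43] F [ 0.5 -0.4 -5.5] op 0.0341
```

```bash
python3 -m crank '[[10,-20,-35,0.18,0,0,0],[30,-40,-75,0.36,0,0,0],[50,-60,-110,0.54,0,0,0],[70,-80,-145,0.72,0,0,0],[100,-91,-165,0.9,0,0,0]]'
python3 - <<'E'
from h import *
go((.507,.2315,.12),-1.381)
E
```

```text
clock: 27.08
eef_pos: [0.5067, 0.2317, 0.2556]
eef_rot: [0.7, 0.107, -0.698, 0.106]
force: [0.3, -0.8, -4.9]
opening: 0.0341
t 27.07 shift [135.6   0.4   0. ] rv [ 0.113 -0.002  0.001] yaw now -1.268 pos [0.5067 0.2317 0.2556] q [0.41 0.28 1.57 0.   1.29 1.68] F [ 0.3 -0.8 -4.9] op 0.0341
```

```bash
python3 -m crank '[[40,0,0,0.113,0,0,0],[90,0,0,0.113,0,0,0],[135,0,0,0.113,0,0,0],[165,0,0,0.113,0,0,0],[165,0,0,0.113,0,0,0]]'
python3 - <<'E'
from h import *
go((.507,.2315,.0265),-1.381)
snap('side','s13',(175,205,295,305),6)
snap('wrist','w13',scale=1.4)
E
```

```text
clock: 27.7
eef_pos: [0.5053, 0.2287, 0.0882]
eef_rot: [-0.702, -0.068, 0.706, -0.069]
force: [-0.4, -0.0, -4.8]
opening: 0.0338
t 27.7 shift [61.7 -2.5 -2.6] rv [ 0.004  0.006 -0.001] yaw now -1.377 pos [0.5053 0.2287 0.0882] q [0.4  0.42 1.81 0.   0.92 1.78] F [-0.4 -0.  -4.8] op 0.0338
```

View pics/s13.png

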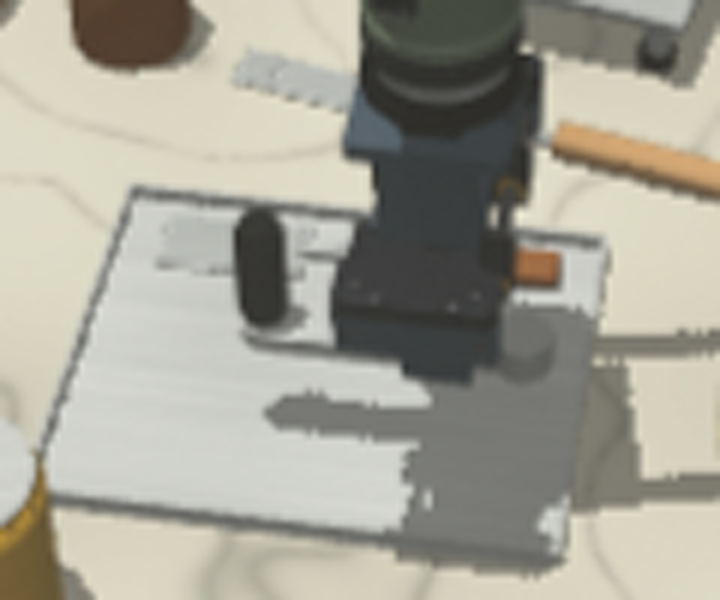

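View pics/w13.png

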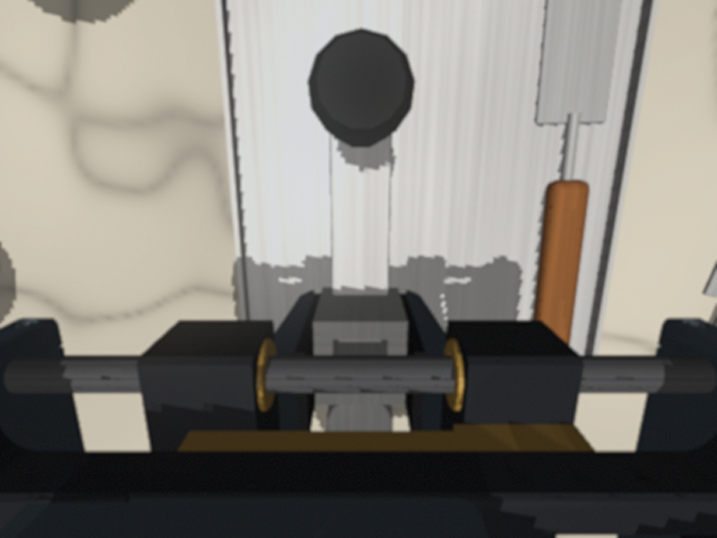

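The crank is above its old place, parallel to the tray and clear of the spatula handle (568,260). Lowering gently.

```bash
python3 -m crank '[[15,0,0,0,0,0,0],[30,0,0,0,0,0,0],[42,0,0,0,0,0,0],[50,0,0,0,0,0,0],[53,0,0,0,0,0,0]]'
python3 -m crank '[[1,0,0,0,0,0,0],[2,0,0,0,0,0,0],[2,0,0,0,0,0,0]]'
python3 - <<'E'
from h import *
go((.507,.2315,.0265),-1.381)
E
```

```text
clock: 28.42
eef_pos: [0.5074, 0.2287, 0.0362]
eef_rot: [-0.703, -0.068, 0.704, -0.069]
force: [-0.7, -0.1, -5.5]
opening: 0.0337
clock: 28.8
eef_pos: [0.5078, 0.2289, 0.0352]
eef_rot: [0.704, 0.068, -0.704, 0.068]
force: [0.7, -0.3, -5.3]
opening: 0.0341
t 28.8 shift [ 8.7 -2.7  0.3] rv [ 0.004 -0.001  0.   ] yaw now -1.377 pos [0.5078 0.2289 0.0352] q [ 0.4   0.49  1.86 -0.    0.79  1.78] F [ 0.7 -0.3 -5.3] op 0.0341
```

```bash
python3 -m crank '[[2,0,0,0,0,0,0],[4,0,0,0,0,0,0],[5.5,0,0,0,0,0,0],[6.5,0,0,0,0,0,0],[6.5,0,0,0,0,0,0]]'
python3 -m crank '[[0.7,0,0,0,0,0,0],[1.4,0,0,0,0,0,0],[1.4,0,0,0,0,0,0]]'
```

```text
clock: 29.42
eef_pos: [0.5076, 0.2288, 0.0284]
eef_rot: [-0.704, -0.068, 0.704, -0.068]
force: [-0.4, 0.4, -4.8]
opening: 0.0337
clock: 29.8
eef_pos: [0.5077, 0.2289, 0.0271]
eef_rot: [0.704, 0.068, -0.704, 0.068]
force: [-0.8, -0.1, -5.5]
opening: 0.0337
```

```bash
python3 -m crank '[[0.5,0,0,0,0,0,0],[1,0,0,0,0,0,0],[1,0,0,0,0,0,0]]'
python3 -m crank '[[0.5,0,0,0,0,0,0],[1,0,0,0,0,0,0],[1,0,0,0,0,0,0]]'
```

```text
clock: 30.18
eef_pos: [0.5077, 0.2289, 0.0269]
eef_rot: [0.704, 0.068, -0.704, 0.068]
force: [-2.7, -1.7, 5.8]
opening: 0.0342
clock: 30.55
eef_pos: [0.5077, 0.2289, 0.0269]
eef_rot: [0.704, 0.068, -0.704, 0.068]
force: [-5.0, -1.7, 13.0]
opening: 0.0343
```

Contact at TCP z 0.027, as expected. I'll relieve the load, release and rise.

```bash
python3 -m crank '[[-1,0,0,0,0,0,0],[-1.7,0,0,0,0,0,0],[-1.7,0,0,0,0,0,0.55],[-1.7,0,0,0,0,0,0.55],[-1.7,0,0,0,0,0,0.55]]'
python3 -m crank '[[-15,0,0,0,0,0,0.55],[-50,0,0,0,0,0,0.55],[-100,0,0,0,0,0,0.55],[-150,0,0,0,0,0,0.55],[-200,0,0,0,0,0,0.55]]'
python3 - <<'E'
from h import *
go((.35,.0,.30),-1.381)
E
```

```text
clock: 31.18
eef_pos: [0.5079, 0.229, 0.0267]
eef_rot: [0.704, 0.068, -0.704, 0.068]
force: [-0.1, 0.5, 0.8]
opening: 0.05
clock: 31.8
eef_pos: [0.5075, 0.2288, 0.2297]
eef_rot: [0.704, 0.069, -0.703, 0.068]
force: [0.1, -0.2, -0.0]
opening: 0.0501
t 31.8 shift [-70.7 194.2 198.5] rv [ 0.004 -0.002  0.   ] yaw now -1.377 pos [0.5075 0.2288 0.2297] q [ 0.4   0.29  1.61 -0.    1.23  1.78] F [ 0.1 -0.2 -0. ] op 0.0501
```

```bash
python3 -m crank '[[-60,60,60,0,0,0,0.55],[-70,120,120,0,0,0,0.55],[-70,194,198,0,0,0,0.55],[-70,194,198,0,0,0,0.55],[-70,194,198,0,0,0,0.55]]'
python3 - <<'E'
from h import *
go((.35,.0,.30),-1.381)
snap('side','s14',scale=1.5);snap('top','t14',scale=1.5)
E
python3 - <<'E'
import cv2
a=cv2.imread('pics/s14_full.png')[115:205,225:315];b=cv2.imread('pics/side0_full.png')[115:205,225:315]
cv2.imwrite('pics/s14z.png',cv2.resize(cv2.hconcat([b,a]),None,fx=4.4,fy=6,interpolation=cv2.INTER_CUBIC))
a=cv2.imread('pics/s14_full.png')[225:305,175:285]
cv2.imwrite('pics/s14t.png',cv2.resize(a,None,fx=6,fy=6,interpolation=cv2.INTER_CUBIC))
E
```

```text
clock: 32.42
eef_pos: [0.3488, -0.0011, 0.2982]
eef_rot: [0.705, 0.068, -0.703, 0.069]
force: [-0.0, -0.3, 0.4]
opening: 0.0504
t 32.42 shift [-1.8 -0.8 -1.4] rv [ 0.003 -0.002 -0.001] yaw now -1.378 pos [ 0.3488 -0.0011  0.2982] q [-0.04 -0.09  1.88 -0.    1.35  1.34] F [-0.  -0.3  0.4] op 0.0504
```

View pics/t14.png

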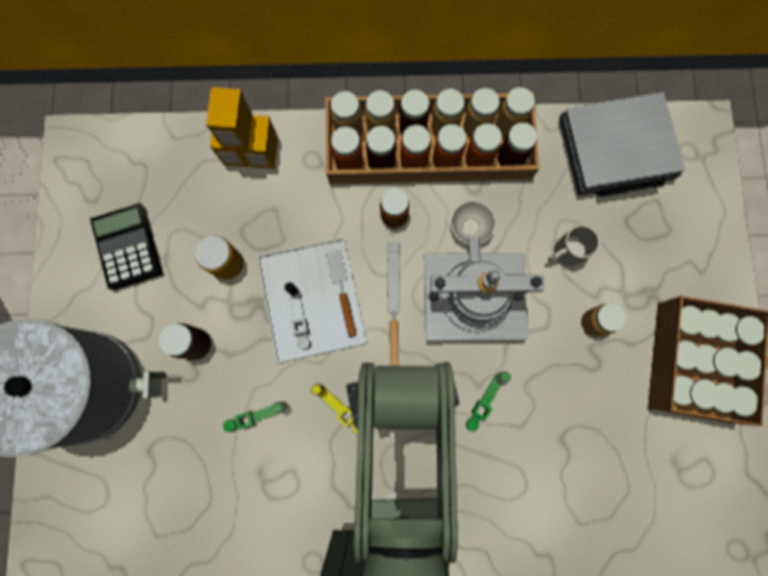

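View pics/s14z.png

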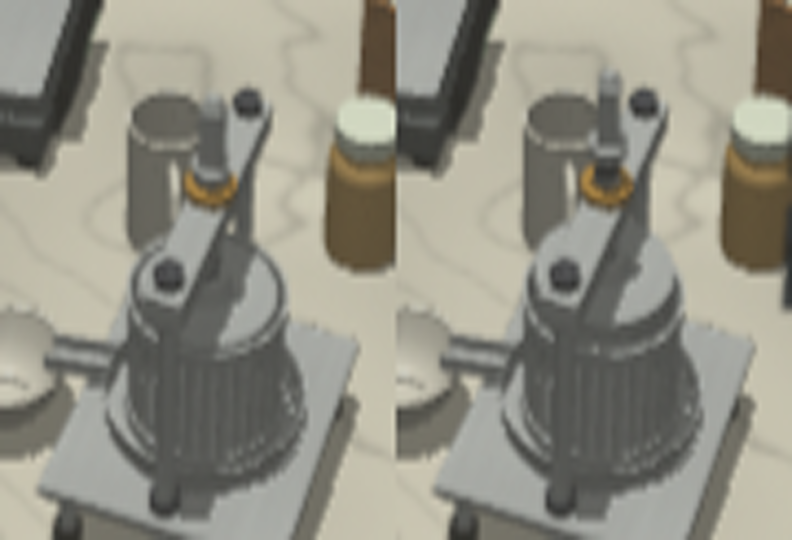

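View pics/s14t.png

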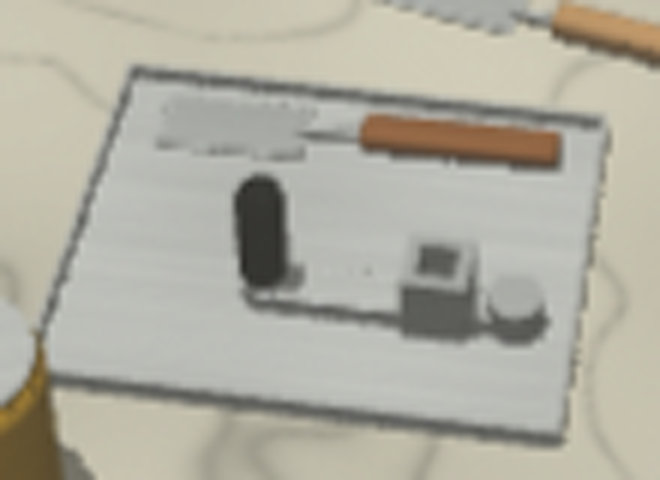

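The side view shows the screw tip up by 4.2 px (≈16 mm) and the plate standing above the rim. The crank is flat in the tray with the knob up beside the spatula, and nothing else has moved. Handing in.

```bash
python3 -c "
from h import *
print(ticket.sign_off(), bot.observe()['clock'])"
```

```text
the job is handed in; nothing more can be done
the job is handed in; nothing more can be done
```

The press is open: I seated the crank on the screw and wound it about 1.27–1.3 turns anticlockwise in three strokes. I then lifted the crank off and laid it back in the tray, and handed the job in at about 32.5 s with the arm clear.

**Last checks:**
- **Plate:** in the side camera the screw tip rose about 16 mm, against about 15.5 mm expected. The plate visibly stands above the basket's rim, by an estimated 6–9 mm; I did not measure that gap directly.
- **Crank:** it lies flat in the tray, knob up, parallel to the spatula and close to where it started. I felt the tray floor at about the expected height before releasing.
- **Everything else:** in the last top and side pictures nothing visible had moved. The arm hid part of the yellow look-alike.
- **Forces:** the highest reading was about 17 N at the wrist.

**What disagreed:**
- **Screw height:** the first camera measurement put the screw tip about 5 mm too low (0.268 m instead of about 0.274 m), so the crank seemed to stop short of the shoulder.
- **Seating:** one wrist picture suggested the crank had dropped 5 mm after release. The side camera and a second wrist picture both contradicted it and showed the crank already fully down.

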